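# Line up the reagent bottles by height beside the stirrer

## Robot

A 6-joint arm with a two-finger parallel gripper is mounted at the origin on the work surface. World frame = base frame: x ahead of the robot, y to its left, z up, the work surface at z = 0. Lengths are in m, angles in rad, forces in N, time in s.
With the tool pointing down it reaches from about 0.3 to 0.775 m from the base axis. Payload 14.6 kg.
Tool frame: the origin (TCP) lies on the front face of the gripper's body, between the roots of the fingers; the fingertips stand 97 mm ahead of it and the grasp point (between the pads) lies 78 mm ahead of it; z points along the fingers, y is the direction in which the jaws open and shut (so a half turn about z gives the same grasp; the last joint's range is limited). The gripper opens to 94 mm and grips with 3 to 60 N. Pads are 16 mm wide; open, the fingers measure 119 mm over their backs; the gripper's body (75 mm by 177 mm) begins 78 mm behind the grasp point.
Start: joints at [1.177, 0.3, 1.521, -0, 1.321, -0.067], TCP at [0.177, 0.521, 0.303] pointing down, gripper open.
Joint ranges: [-3.03, 3.03], [-0.79, 2.21], [0.23, 2.52], [-1.04, 4.18], [0, 3.07], [-2.55, 2.55]. Speed limits (rad/s): [2.22, 2.22, 2.57, 3.14, 3.14, 3.14].

## Interface

Orientations are given as [roll, pitch, yaw] about the fixed x, y, z axes, in that order (R = Rz(yaw) Ry(pitch) Rx(roll)).
In Python, from station import ctrl gives the robot as it stands. The module is installed in compiled form; this text tells all that it offers.
- The arm moves only by the shell command python3 -m pendant 'ROWS' [FORCE]. ROWS is JSON, a list of rows, each an object of numbers: "rx", "ry", "rz": the turn, a rotation vector about the tool's x, y, z each as a share of 4 degrees, from -1 to 1; "tx", "ty", "tz": the shift along the tool's x, y, z each as a share of 0.04 m, from -1 to 1; "grip": the gripper command: -1 is fully open, 1 is shut, values between are in proportion. A call has 1 to 8 rows; each row shifts and turns the pose as measured when the row begins, along the tool's axes as they then stand; what a row does not reach is not made up. A row lasts 1/12 s, in which the tool goes at most 41.7 mm and 7.16 degrees, less where a joint would pass 70% of its speed; a pose out of reach is approached as far as the arm can. A call with a number of a shift or a turn outside -1 to 1 is refused whole. A call with a gripper value outside its range is refused whole. The fingers move at their own pace and stop on an object; FORCE is the grip in N (left out, the last holds). Time passes only in rows, so rows that do not move let the fingers close. It gives the time, the measured TCP pose, the force and the opening at its end, in the units of the state.
- ctrl.get_obs(): the state, without advancing time (a new reading comes with each control period).
- ctrl.camera(name): name is "side" or "top"; returns a dict with "pixels" (420x560x3 uint8, blue, green, red), "fx", "fy", "cx", "cy" (pixels), "k1" (the pictures are not rectified: a ray, as slopes to the right and down, at radius r is drawn at 1 + k1 r^2 times it, then the intrinsics apply), "world_from_camera" (4x4, takes a point from camera to world coordinates). Camera axes: x right, y up, looking along -z (the intrinsics and any distortion apply to the point x, -y, -z); pixel columns grow to the right and rows downward; lengths in m; the calibration is good to about 2 mm. A picture is of the moment at which its call begins. There is no depth.
- ctrl.hand_in(): hands the job in, once; it reports no verdict.
The state is a dict: "time_s": time; "qpos": joint angles; "joint_vel": joint speeds; "tau": joint torques, N m; "ee_pos": TCP position; "eef_rot": TCP orientation; "force": force on the tool from outside, world axes, zero at the start; "moment": the same for the moment, N m; "grip_width": finger opening in m.
Only numpy, scipy, OpenCV 4.12 (cv2) and the standard library are available. Lean on these libraries where they do the work, as an engineer would, in place of code of your own. Each camera call takes 0.05 s, during which the arm holds its last target.

## Task

Stand the four amber reagent bottles on the row of black coasters in order of height, one in the middle of each coaster: the tallest on the coaster next to the white stirrer, then each one shorter, so that the shortest ends up next to the glass dish. Keep the bottles upright, set each one down gently without dropping it, and leave the dish where it is.

Things in the scene. Friction and masses are not known exactly. Their poses are not given: they have to be found in the camera images.
- bottle_1: the shortest of four closed amber reagent bottles with a paper label band and a white screw cap: 34 mm across, 60 mm tall over the cap. Origin at the centre of its underside, z up along its axis. Straight-sided up to 38 mm, then a short shoulder, and the cap (29 mm across) on the top 14 mm; grips well on the straight side about 24 mm up. Starts upright on the bench (z = 0), on the robot's side of the tray.
- bottle_2: the second shortest of four closed amber reagent bottles with a paper label band and a white screw cap: 42 mm across, 80 mm tall over the cap. Origin at the centre of its underside, z up along its axis. Straight-sided up to 58 mm, then a short shoulder, and the cap (35 mm across) on the top 14 mm; grips well on the straight side about 44 mm up. Starts upright on the bench (z = 0), on the robot's side of the tray.
- bottle_3: the second tallest of four closed amber reagent bottles with a paper label band and a white screw cap: 50 mm across, 100 mm tall over the cap. Origin at the centre of its underside, z up along its axis. Straight-sided up to 78 mm, then a short shoulder, and the cap (42 mm across) on the top 14 mm; grips well on the straight side about 64 mm up. Starts upright on the bench (z = 0), on the robot's side of the tray.
- bottle_4: the tallest of four closed amber reagent bottles with a paper label band and a white screw cap: 58 mm across, 120 mm tall over the cap. Origin at the centre of its underside, z up along its axis. Straight-sided up to 98 mm, then a short shoulder, and the cap (49 mm across) on the top 14 mm; grips well on the straight side about 84 mm up. Starts upright on the bench (z = 0), on the robot's side of the tray.
- coaster_a: one of four identical black round coasters, 72 mm across, fixed in one straight row, 88 mm from centre to centre, on a thin grey spill tray (120 by 560 mm). Origin at the centre of its underside; its flat top is 3 mm above that (7 mm above the bench), with a small white dot in the middle. Which letter lies where in the row varies.
- coaster_b: one of four identical black round coasters, 72 mm across, fixed in one straight row, 88 mm from centre to centre, on a thin grey spill tray (120 by 560 mm). Origin at the centre of its underside; its flat top is 3 mm above that (7 mm above the bench), with a small white dot in the middle. Which letter lies where in the row varies.
- coaster_c: one of four identical black round coasters, 72 mm across, fixed in one straight row, 88 mm from centre to centre, on a thin grey spill tray (120 by 560 mm). Origin at the centre of its underside; its flat top is 3 mm above that (7 mm above the bench), with a small white dot in the middle. Which letter lies where in the row varies.
- coaster_d: one of four identical black round coasters, 72 mm across, fixed in one straight row, 88 mm from centre to centre, on a thin grey spill tray (120 by 560 mm). Origin at the centre of its underside; its flat top is 3 mm above that (7 mm above the bench), with a small white dot in the middle. Which letter lies where in the row varies.
- stirrer: a small round white magnetic stirrer with a steel top plate and a black knob, 80 mm across, 34 mm tall, fixed on the tray in line with the coasters at one end of the row (which end varies), its centre 95 mm beyond the centre of the nearest coaster. Origin at the centre of its underside.
- dish: a round clear glass dish, 80 mm across, 35 mm tall, loose, standing on the tray in line with the coasters at the other end of the row from the stirrer, its centre 95 mm beyond the nearest coaster. Origin at the centre of its underside. Not to be moved.
Things that resemble listed ones, but are neither listed nor needed, are in the scene too. Leave any brown look-alike of the coaster_d alone.

How it is judged:
At the end, for the whole second after the job is handed in: Each bottle stands upright (within 0.1 rad), at rest and released on a coaster, its axis within 14 mm of the coaster's centre; counted from the stirrer the order is tallest, second tallest, second shortest, shortest; the dish is within 20 mm of where it started ((horizontal distance between bottle_1 and coaster_a below 0.014 m or horizontal distance between bottle_1 and coaster_b below 0.014 m or horizontal distance between bottle_1 and coaster_c below 0.014 m or horizontal distance between bottle_1 and coaster_d below 0.014 m) and horizontal distance between bottle_1 and stirrer above 0.315 m and height (world z) of bottle_1 between 0.003 and 0.013 m and angle between each of bottle_1, bottle_2, bottle_3, bottle_4's own z axis and vertical below 0.1 rad and linear speed of each of bottle_1, bottle_2, bottle_3, bottle_4 below 0.02 m/s and angular speed of each of bottle_1, bottle_2, bottle_3, bottle_4 below 0.2 rad/s and (horizontal distance between bottle_2 and coaster_a below 0.014 m or horizontal distance between bottle_2 and coaster_b below 0.014 m or horizontal distance between bottle_2 and coaster_c below 0.014 m or horizontal distance between bottle_2 and coaster_d below 0.014 m) and horizontal distance between bottle_2 and stirrer between 0.227 and 0.315 m and height (world z) of bottle_2 between 0.003 and 0.013 m and (horizontal distance between bottle_3 and coaster_a below 0.014 m or horizontal distance between bottle_3 and coaster_b below 0.014 m or horizontal distance between bottle_3 and coaster_c below 0.014 m or horizontal distance between bottle_3 and coaster_d below 0.014 m) and horizontal distance between bottle_3 and stirrer between 0.139 and 0.227 m and height (world z) of bottle_3 between 0.003 and 0.013 m and (horizontal distance between bottle_4 and coaster_a below 0.014 m or horizontal distance between bottle_4 and coaster_b below 0.014 m or horizontal distance between bottle_4 and coaster_c below 0.014 m or horizontal distance between bottle_4 and coaster_d below 0.014 m) and horizontal distance between bottle_4 and stirrer below 0.139 m and height (world z) of bottle_4 between 0.003 and 0.013 m and distance of dish from where it was at the start of the episode below 0.02 m); the robot touches nothing.
It fails at once if a bottle is tipped more than about 35 degrees (angle between any of bottle_1, bottle_2, bottle_3, bottle_4's own z axis and vertical above 0.6 rad).
It fails at once if a bottle is let fall from more than about 3 cm ((linear speed of bottle_1 above 0.75 m/s and contact force between bottle_1 and anything else below 0.01 N) or (linear speed of bottle_2 above 0.75 m/s and contact force between bottle_2 and anything else below 0.01 N) or (linear speed of bottle_3 above 0.75 m/s and contact force between bottle_3 and anything else below 0.01 N) or (linear speed of bottle_4 above 0.75 m/s and contact force between bottle_4 and anything else below 0.01 N)).
It fails at once if the glass dish is shifted by more than 2 cm (distance of dish from where it was at the start of the episode above 0.02 m).
It also fails if it takes over 90 s, if anything falls off the work surface, if the arm or the gripper's body presses on something with over 40 N, if the wrist force passes 120 N, or if a joint passes its speed limit or range.

## Working session

There is one attempt and no reset: what is moved stays moved. The work goes in short steps, Python scripts to look and compute and a shell command to move; the robot and the scene stay as the last step left them, time stands still between calls to the robot, and variables do not carry over. Pictures are saved under pics/ and viewed, and the job is handed in when it is done.

```bash
mkdir -p pics; ls
python3 - <<'E'
from station import ctrl
import cv2
o=ctrl.get_obs(); print(o)
for n in("side","top"):
    c=ctrl.camera(n); cv2.imwrite(f"pics/{n}0.png",c["pixels"])
    print(n,c["fx"],c["fy"],c["cx"],c["cy"],c["k1"]);print(c["world_from_camera"])
E
```

```text
pics
{'time_s': 0.0, 'qpos': array([ 1.17738005e+00,  3.00458262e-01,  1.52156483e+00, -2.23144117e-05,
        1.32070622e+00, -6.66214783e-02]), 'joint_vel': array([ 0.0001265 , -0.00070418,  0.0004777 ,  0.00131139,  0.00124033,
       -0.00019517]), 'tau': array([ 2.74908211e-05, -5.31808627e+01, -3.52736020e+01,  7.08492519e-02,
        2.44693703e-02, -7.76912998e-05]), 'ee_pos': array([0.17651574, 0.52074909, 0.30210018]), 'eef_rot': array([-3.14045707e+00, -5.41042659e-05,  2.81480336e+00]), 'force': array([-0.70158223, -0.13843288,  0.26367453]), 'moment': array([ 0.0124655 , -0.05401639, -0.01192151]), 'grip_width': 0.09398743159538461}
side 522.5923018450811 522.5923018450811 272.64324316948523 209.62999026541198 -0.1671532381759263
[[ 0.93963012  0.19640195 -0.2802169   0.29309047]
 [-0.34201972  0.51306406 -0.78726602 -0.78192866]
 [-0.01085136  0.83557857  0.54926379  0.60150409]
 [ 0.          0.          0.          1.        ]]
top 534.2225101344692 534.2225101344692 276.54596058771074 208.71222744015063 -0.022768792638244738
[[-0.01501388  0.99066844 -0.13546444  0.40654637]
 [-0.99986219 -0.01583497 -0.00498571  0.0120823 ]
 [-0.00708426  0.13537092  0.99076966  1.22924521]
 [ 0.          0.          0.          1.        ]]
```

View pics/side0.png

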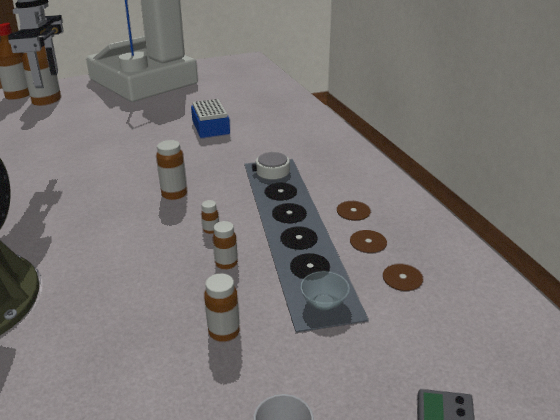

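View pics/top0.png

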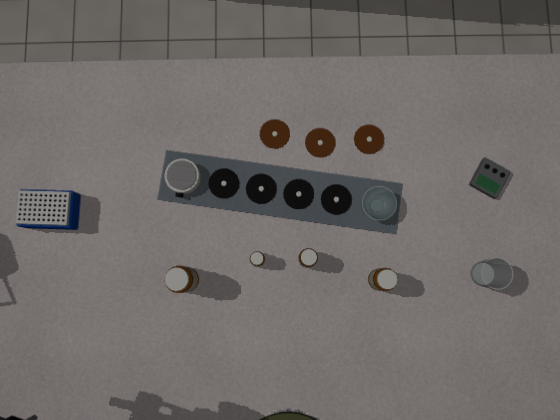

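The side view shows the stirrer at (272,166), black coasters at (281,191), (289,213), (299,238), (310,266), and the dish at (325,292). Bottles are at (171,170), (210,217), (225,245) and (221,308).

In the top view the stirrer is at (182,176), the coasters run from (223,183) to (336,199), the dish is at (380,203), and the caps are at (178,279), (257,258), (308,257), (385,279).

Look-alikes to leave alone:
- Brown discs: top (275,133), (320,142), (369,139).
- Beaker: top (490,273).
- Far brown bottles: side (12,70), (42,80).

Next I'll take a close crop and measure.

```bash
cat > h.py <<'E'
import numpy as np, cv2
from station import ctrl
def ray(c,u,v):
    K=np.array([[c["fx"],0,c["cx"]],[0,c["fy"],c["cy"]],[0,0,1.]])
    p=cv2.undistortPoints(np.array([[[u,v]]],float),K,np.array([c["k1"],0,0,0,0.])).ravel()
    T=np.array(c["world_from_camera"]); d=T[:3,:3]@np.array([p[0],-p[1],-1.])
    return T[:3,3],d/np.linalg.norm(d)
def onz(c,u,v,z):
    o,d=ray(c,u,v); return o+d*(z-o[2])/d[2]
def proj(c,P):
    T=np.array(c["world_from_camera"]); q=T[:3,:3].T@(np.array(P)-T[:3,3])
    x,y=q[0]/-q[2],-q[1]/-q[2]; s=1+c["k1"]*(x*x+y*y)
    return c["fx"]*x*s+c["cx"],c["fy"]*y*s+c["cy"]
def tri(r1,r2):
    (o1,d1),(o2,d2)=r1,r2
    A=np.array([d1,-d2]).T; s=np.linalg.lstsq(A,o2-o1,rcond=None)[0]
    a,b=o1+d1*s[0],o2+d2*s[1]; return (a+b)/2,np.linalg.norm(a-b)
def cap(img,u,v,r,th=150):
    g=img.astype(int); x0,y0=u-r,v-r
    m=((g.min(2)>th)).astype(np.uint8)[y0:v+r+1,x0:u+r+1]
    cs,_=cv2.findContours(m,cv2.RETR_EXTERNAL,cv2.CHAIN_APPROX_NONE)
    k=max(cs,key=cv2.contourArea); e=cv2.fitEllipse(k)
    return e[0][0]+x0,e[0][1]+y0,e[1],e[2]
E
python3 - <<'E'
from h import *
t=cv2.imread("pics/top0.png");s=cv2.imread("pics/side0.png")
a=cv2.resize(t[140:310,150:420],None,fx=2.9,fy=2.9,interpolation=cv2.INTER_CUBIC);cv2.imwrite("pics/tc.png",a)
a=cv2.resize(s[130:350,140:380],None,fx=2.7,fy=2.7,interpolation=cv2.INTER_CUBIC);cv2.imwrite("pics/sc.png",a)
for p in [(178,279),(257,258),(308,257),(385,279)]: print(t[p[1],p[0]])
for p in [(169,147),(209,207),(224,230),(220,285)]: print(s[p[1],p[0]])
print(t[183,223],t[188,261],t[300,230])
E
```

```text
[133 137 140]
[133 138 140]
[132 138 139]
[132 137 138]
[160 167 165]
[144 149 146]
[170 178 174]
[172 179 175]
[132 138 139] [132 138 139] [112 114 120]
```

View pics/tc.png

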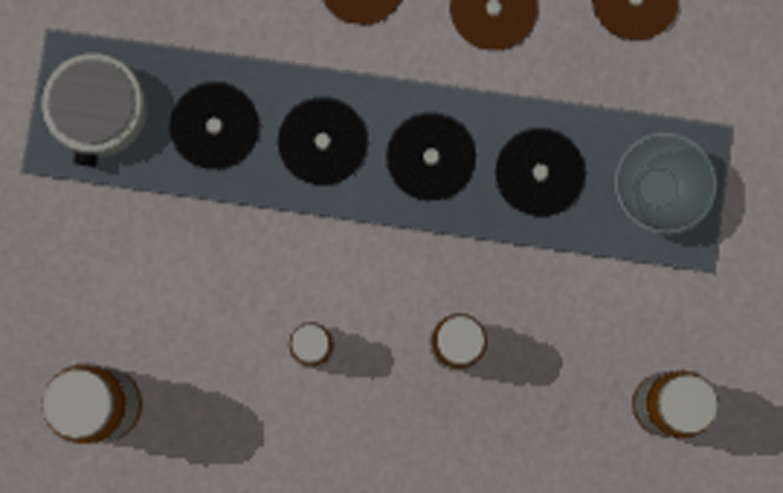

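View pics/sc.png

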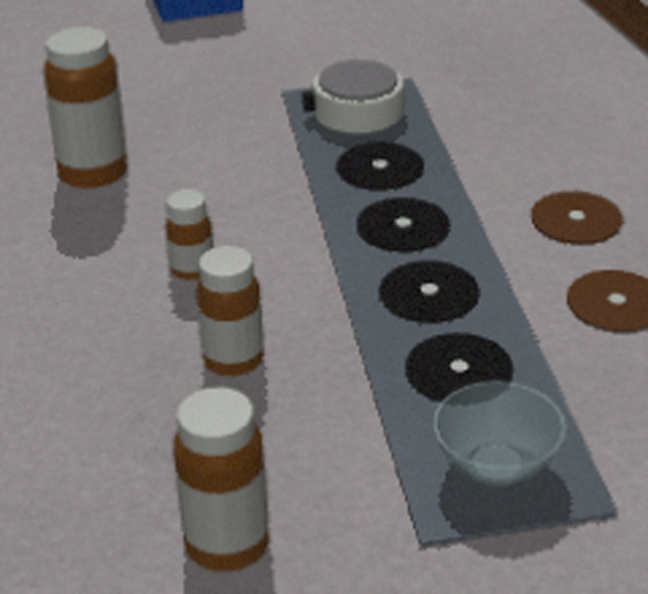

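The crop confirms four coasters in a row with the stirrer on the left (+y). The cap at top (178,279) is the largest, so it is the tallest bottle, and (385,279) is the second tallest. The brown discs are the decoys.

Run:
```python
from h import *
ct=ctrl.camera("top");cs=ctrl.camera("side")
t=ct["pixels"];s=cs["pixels"]
print("t",ctrl.get_obs()["time_s"])
B={4:((178,279),.12,.049,(169,147)),1:((257,258),.06,.029,(209,207)),2:((308,257),.08,.035,(224,230)),3:((385,279),.10,.042,(220,285))}
for n,(p,h,dc,q) in B.items():
    # brightness + low saturation; caps
    g=t.astype(int); m=((g.min(2)>126)).astype(np.uint8)
    x0,y0=p[0]-18,p[1]-18; mm=cv2.morphologyEx(m[y0:y0+37,x0:x0+37],cv2.MORPH_OPEN,np.ones((3,3),np.uint8))
    nn,L,st,ce=cv2.connectedComponentsWithStats(mm)
    k=L[18,18]; a=st[k,4]; u,v=ce[k]+[x0,y0]
    P=onz(ct,u,v,h); Z=ct["world_from_camera"][2][3]-h
    d=2*np.sqrt(a/np.pi)*Z/ct["fx"]
    # side check: cap top centre, mean over top, predicted
    print(n,"uv",u.round(1),v.round(1),"P",P.round(4),"capd",d.round(4),"given",dc,"side pred captop",np.round(proj(cs,P),1),"base",np.round(proj(cs,[P[0],P[1],0]),1),"seen cap~",q)
D=[]
for p in [(223,183),(261,188),(298,194),(336,199)]:
    m=(t[p[1]-6:p[1]+7,p[0]-6:p[0]+7].min(2).astype(float)>60).astype(np.uint8)
    M=cv2.moments(m,True); u,v=M['m10']/M['m00']+p[0]-6,M['m01']/M['m00']+p[1]-6
    D.append(onz(ct,u,v,.007)); print("dot",u,v,D[-1].round(4), "side",np.round(proj(cs,D[-1]),1))
D=np.array(D);print(np.linalg.norm(np.diff(D,axis=0),axis=1))
for p in [(281,191),(289,213),(299,238),(310,266)]:
    m=(s[p[1]-5:p[1]+6,p[0]-6:p[0]+7].min(2).astype(float)>70).astype(np.uint8)
    M=cv2.moments(m,True); u,v=M['m10']/M['m00']+p[0]-6,M['m01']/M['m00']+p[1]-5
    print("side dot",u,v,onz(cs,u,v,.007).round(4))
d=(D[3]-D[0])/3
dv=d/np.linalg.norm(d); print("row dir",dv, "stirrer pred",D[0]-dv*.095,"dish",D[3]+dv*.095)
```

```text
t 0.2
4 uv 175.9 278.7 P [0.4157 0.2275 0.12  ] capd 0.0454 given 0.049 side pred captop [166.3 143.5] base [172.6 192. ] seen cap~ (169, 147)
1 uv 256.4 258.1 P [0.4583 0.0636 0.06  ] capd 0.0252 given 0.029 side pred captop [206.5 202.5] base [209.  227.8] seen cap~ (209, 207)
2 uv 308.3 257.0 P [ 0.4582 -0.0486  0.08  ] capd 0.0317 given 0.035 side pred captop [221.  225.2] base [224.  260.9] seen cap~ (224, 230)
3 uv 386.8 279.1 P [ 0.4083 -0.211   0.1   ] capd 0.0389 given 0.042 side pred captop [216.7 280.7] base [221.4 328.7] seen cap~ (220, 285)
dot 223.08695652173913 182.7826086956522 [0.6365 0.1417 0.007 ] side [278.7 189.4]
dot 260.72 188.12 [0.6225 0.0543 0.007 ] side [287.2 211.1]
dot 298.0 193.5 [ 0.6084 -0.032   0.007 ] side [296.7 235.6]
dot 335.9583333333333 198.70833333333334 [ 0.5948 -0.1196  0.007 ] side [308.1 264.2]
[0.088569   0.08741103 0.08861495]
side dot 280.2352941176471 190.11764705882354 [0.6386 0.1375 0.007 ]
side dot 288.8 211.75 [0.6247 0.0508 0.007 ]
side dot 298.3809523809524 236.42857142857142 [ 0.6105 -0.0356  0.007 ]
side dot 309.6923076923077 264.9230769230769 [ 0.5967 -0.1224  0.007 ]
row dir [-0.15765803 -0.98749377  0.        ] stirrer pred [0.65151632 0.2355148  0.007     ] dish [ 0.57984596 -0.21339374  0.007     ]
```

```bash
cat >> h.py <<'E'
from scipy.spatial.transform import Rotation as Ro
Y=np.array([0.9875,-0.1577,0]);Zt=np.array([0,0,-1.]);RT=np.column_stack([np.cross(Y,Zt),Y,Zt])
BOT={4:(.4167,.2258,.084),1:(.4593,.0619,.026),2:(.4592,-.0503,.044),3:(.4093,-.2127,.064)}
COA={4:(.6375,.1396),3:(.6236,.0526),2:(.6094,-.0338),1:(.5958,-.121)}
def go(x,y,zg):
    "grasp point target -> remaining shift, turn in units of rows"
    o=ctrl.get_obs(); R=Ro.from_euler('xyz',o["eef_rot"]).as_matrix()
    d=R.T@(np.array([x,y,zg+.078])-o["ee_pos"])/.04
    r=Ro.from_matrix(R.T@RT).as_rotvec(degrees=True)/4
    print("t",round(o["time_s"],2),"grasp",(o["ee_pos"]+R[:,2]*.078).round(4),"shift",d.round(2),"turn",r.round(2),"w",round(o["grip_width"],4),"F",o["force"].round(1))
E
cat > g.py <<'E'
import sys
from h import *
go(*map(float,sys.argv[1:4]))
E
python3 g.py .4167 .2258 .25
python3 -m pendant '[{"rz":1,"grip":-1},{"rz":1,"grip":-1},{"rz":1,"grip":-1},{"rz":1,"grip":-1},{"rz":1,"grip":-1},{"rz":1,"grip":-1},{"rz":1,"grip":-1},{"rz":1,"grip":-1}]'
python3 g.py .4167 .2258 .25
```

```text
t 0.2 grasp [0.1765 0.5208 0.2243] shift [-8.05 -5.06 -0.64] turn [-1.000e-02  1.000e-02  2.009e+01] w 0.0938 F [-0.4  0.  -0.1]
t 0.2 grasp [0.1765 0.5208 0.2243] shift [-8.05 -5.06 -0.64] turn [-1.000e-02  1.000e-02  2.009e+01] w 0.0938 F [-0.4  0.  -0.1]$[0]: bad value
```

```bash
python3 -m pendant '[{"rx":0,"ry":0,"rz":1,"tx":0,"ty":0,"tz":0,"grip":-1},{"rx":0,"ry":0,"rz":1,"tx":0,"ty":0,"tz":0,"grip":-1},{"rx":0,"ry":0,"rz":1,"tx":0,"ty":0,"tz":0,"grip":-1},{"rx":0,"ry":0,"rz":1,"tx":0,"ty":0,"tz":0,"grip":-1},{"rx":0,"ry":0,"rz":1,"tx":0,"ty":0,"tz":0,"grip":-1},{"rx":0,"ry":0,"rz":1,"tx":0,"ty":0,"tz":0,"grip":-1},{"rx":0,"ry":0,"rz":1,"tx":0,"ty":0,"tz":0,"grip":-1},{"rx":0,"ry":0,"rz":1,"tx":0,"ty":0,"tz":0,"grip":-1}]'
python3 g.py .4167 .2258 .25
```

```text
time_s: 0.87
ee_pos: [0.1764, 0.5204, 0.3008]
eef_rot: [-3.138, 0.002, 2.233]
force: [0.2, 0.8, 0.4]
grip_width: 0.0944
t 0.87 grasp [0.1762 0.5202 0.2228] shift [-9.5   0.21 -0.66] turn [-0.03  0.04 11.75] w 0.0944 F [0.2 0.8 0.4]
```

```bash
python3 -m pendant '[{"rx":0,"ry":0,"rz":1,"tx":0,"ty":0,"tz":-0.1,"grip":-1},{"rx":0,"ry":0,"rz":1,"tx":0,"ty":0,"tz":-0.1,"grip":-1},{"rx":0,"ry":0,"rz":1,"tx":0,"ty":0,"tz":-0.1,"grip":-1},{"rx":0,"ry":0,"rz":1,"tx":0,"ty":0,"tz":-0.1,"grip":-1},{"rx":0,"ry":0,"rz":1,"tx":0,"ty":0,"tz":-0.1,"grip":-1},{"rx":0,"ry":0,"rz":1,"tx":0,"ty":0,"tz":-0.1,"grip":-1},{"rx":0,"ry":0,"rz":1,"tx":0,"ty":0,"tz":-0.1,"grip":-1},{"rx":0,"ry":0,"rz":1,"tx":0,"ty":0,"tz":-0.1,"grip":-1}]' >/dev/null
python3 -m pendant '[{"rx":0,"ry":0,"rz":1,"tx":0,"ty":0,"tz":0,"grip":-1},{"rx":0,"ry":0,"rz":1,"tx":0,"ty":0,"tz":0,"grip":-1},{"rx":0,"ry":0,"rz":1,"tx":0,"ty":0,"tz":0,"grip":-1},{"rx":0,"ry":0,"rz":0.3,"tx":0,"ty":0,"tz":0,"grip":-1},{"rx":0,"ry":0,"rz":0,"tx":0,"ty":0,"tz":0,"grip":-1}]'
python3 g.py .4167 .2258 .25
```

```text
time_s: 1.95
ee_pos: [0.1762, 0.52, 0.332]
eef_rot: [-3.14, 0.009, 1.4]
force: [0.5, 0.2, -0.5]
grip_width: 0.094
t 1.95 grasp [0.1759 0.5194 0.254 ] shift [-6.23  7.17  0.14] turn [-0.03  0.12 -0.17] w 0.094 F [ 0.5  0.2 -0.5]
```

Now over bottle 4: 8 rows of about (-0.75, 0.86).

```bash
python3 -m pendant '[{"rx":0,"ry":0,"rz":0,"tx":-0.75,"ty":0.85,"tz":0,"grip":-1},{"rx":0,"ry":0,"rz":0,"tx":-0.75,"ty":0.85,"tz":0,"grip":-1},{"rx":0,"ry":0,"rz":0,"tx":-0.75,"ty":0.85,"tz":0,"grip":-1},{"rx":0,"ry":0,"rz":0,"tx":-0.75,"ty":0.85,"tz":0,"grip":-1},{"rx":0,"ry":0,"rz":0,"tx":-0.75,"ty":0.85,"tz":0,"grip":-1},{"rx":0,"ry":0,"rz":0,"tx":-0.75,"ty":0.85,"tz":0,"grip":-1},{"rx":0,"ry":0,"rz":0,"tx":-0.75,"ty":0.85,"tz":0,"grip":-1},{"rx":0,"ry":0,"rz":0,"tx":0,"ty":0,"tz":0,"grip":-1}]' 
python3 g.py .4167 .2258 .25
```

```text
time_s: 2.62
ee_pos: [0.3639, 0.2877, 0.3319]
eef_rot: [-3.139, 0.01, 1.426]
force: [-0.1, 0.8, -1.2]
grip_width: 0.0941
t 2.62 grasp [0.3636 0.2869 0.2539] shift [-1.34  1.53  0.11] turn [-0.03  0.15  0.19] w 0.0941 F [-0.1  0.8 -1.2]
```

```bash
python3 -m pendant '[{"rx":0,"ry":0.1,"rz":0.1,"tx":-0.65,"ty":0.75,"tz":0,"grip":-1},{"rx":0,"ry":0,"rz":0,"tx":-0.65,"ty":0.75,"tz":0,"grip":-1},{"rx":0,"ry":0,"rz":0,"tx":0,"ty":0,"tz":0,"grip":-1},{"rx":0,"ry":0,"rz":0,"tx":0,"ty":0,"tz":0,"grip":-1}]' 
python3 g.py .4167 .2258 .14
```

```text
time_s: 2.95
ee_pos: [0.4161, 0.2259, 0.3321]
eef_rot: [-3.139, 0.002, 1.424]
force: [-0.6, 1.5, 0.6]
grip_width: 0.0941
t 2.95 grasp [0.4159 0.2257 0.2541] shift [0.01 0.02 2.85] turn [-0.03  0.03  0.17] w 0.0941 F [-0.6  1.5  0.6]
```

```bash
python3 -m pendant '[{"rx":0,"ry":0,"rz":0.15,"tx":0,"ty":0,"tz":0.6,"grip":-1},{"rx":0,"ry":0,"rz":0,"tx":0,"ty":0,"tz":0.6,"grip":-1},{"rx":0,"ry":0,"rz":0,"tx":0,"ty":0,"tz":0.6,"grip":-1},{"rx":0,"ry":0,"rz":0,"tx":0,"ty":0,"tz":0.6,"grip":-1},{"rx":0,"ry":0,"rz":0,"tx":0,"ty":0,"tz":0.4,"grip":-1},{"rx":0,"ry":0,"rz":0,"tx":0,"ty":0,"tz":0,"grip":-1}]' 
python3 g.py .4167 .2258 .084
python3 -c "
from h import *
cv2.imwrite('pics/s1.png',cv2.resize(ctrl.camera('side')['pixels'][60:280,80:360],None,fx=2.7,fy=2.7))"
```

```text
time_s: 3.45
ee_pos: [0.4138, 0.2293, 0.217]
eef_rot: [3.141, -0.0, 1.425]
force: [-0.5, -0.1, -1.1]
grip_width: 0.0941
t 3.45 grasp [0.4139 0.2293 0.139 ] shift [-0.08  0.08  1.37] turn [ 0.01 -0.    0.17] w 0.0941 F [-0.5 -0.1 -1.1]
```

View pics/s1.png

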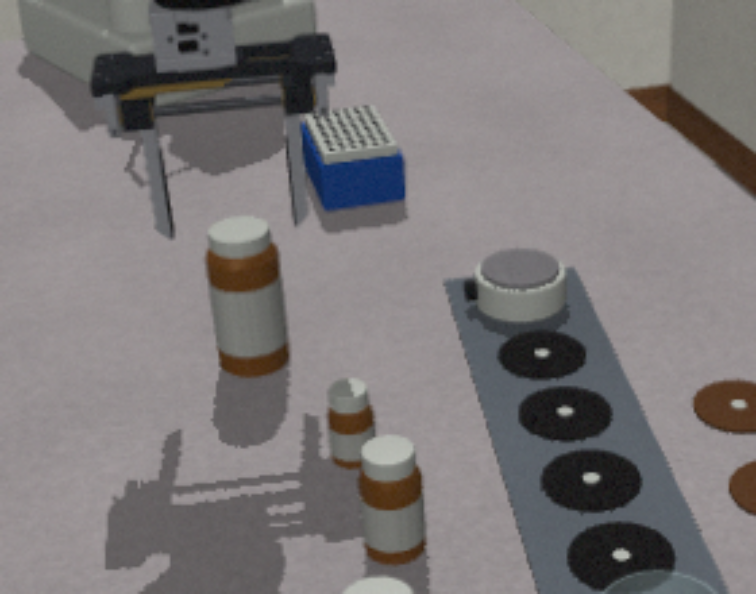

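The fingers straddle bottle 4's cap, with the tips at crop (170,235) and (297,222) and the cap at (240,230). They are well centred, so I continue the descent.

```bash
python3 -m pendant '[{"rx":0,"ry":0,"rz":0.15,"tx":-0.08,"ty":0.08,"tz":0.4,"grip":-1},{"rx":0,"ry":0,"rz":0,"tx":0,"ty":0,"tz":0.4,"grip":-1},{"rx":0,"ry":0,"rz":0,"tx":0,"ty":0,"tz":0.4,"grip":-1},{"rx":0,"ry":0,"rz":0,"tx":0,"ty":0,"tz":0.2,"grip":-1},{"rx":0,"ry":0,"rz":0,"tx":0,"ty":0,"tz":0,"grip":-1}]' >/dev/null
python3 g.py .4167 .2258 .084
```

```text
t 3.92 grasp [0.4189 0.2298 0.0891] shift [-0.1  -0.02  0.13] turn [ 0.13 -0.09  0.12] w 0.0939 F [-0.8 -0.2 -0.5]
```

```bash
python3 -m pendant '[{"rx":0.1,"ry":-0.1,"rz":0.1,"tx":-0.1,"ty":0,"tz":0.1,"grip":-1},{"rx":0,"ry":0,"rz":0,"tx":0,"ty":0,"tz":0,"grip":-1}]' >/dev/null
python3 g.py .4167 .2258 .084
python3 -m pendant '[{"rx":0,"ry":0,"rz":0,"tx":0,"ty":0,"tz":0,"grip":1},{"rx":0,"ry":0,"rz":0,"tx":0,"ty":0,"tz":0,"grip":1},{"rx":0,"ry":0,"rz":0,"tx":0,"ty":0,"tz":0,"grip":1},{"rx":0,"ry":0,"rz":0,"tx":0,"ty":0,"tz":0,"grip":1},{"rx":0,"ry":0,"rz":0,"tx":0,"ty":0,"tz":0,"grip":1},{"rx":0,"ry":0,"rz":0,"tx":0,"ty":0,"tz":0,"grip":1}]' 25
python3 g.py .4167 .2258 .084
```

```text
t 4.08 grasp [0.4182 0.226  0.0868] shift [-0.01 -0.03  0.07] turn [0.05 0.01 0.03] w 0.0943 F [-0.9  0.2 -1. ]
time_s: 4.58
ee_pos: [0.4188, 0.2264, 0.1679]
eef_rot: [3.135, -0.002, 1.414]
force: [-0.0, 0.5, -1.8]
grip_width: 0.0578
t 4.58 grasp [0.4194 0.2265 0.0899] shift [-0.02 -0.05  0.15] turn [ 0.1  -0.03  0.03] w 0.0578 F [-0.   0.5 -1.8]
```

Gripped at 57.8 mm, as expected. The grasp is 89.9 mm up, so I will place at a grasp height of about 0.097. Now I lift and carry to the coaster by the stirrer.

```bash
python3 -m pendant '[{"rx":0,"ry":0,"rz":0,"tx":0,"ty":0,"tz":-0.3,"grip":1},{"rx":0,"ry":0,"rz":0,"tx":0,"ty":0,"tz":-0.5,"grip":1},{"rx":0,"ry":0,"rz":0,"tx":0,"ty":0,"tz":-0.5,"grip":1},{"rx":0,"ry":0,"rz":0,"tx":0,"ty":0,"tz":-0.5,"grip":1},{"rx":0,"ry":0,"rz":0,"tx":0,"ty":0,"tz":0,"grip":1},{"rx":0,"ry":0,"rz":0,"tx":0,"ty":0,"tz":0,"grip":1}]' 
python3 g.py .6375 .1396 .16
```

```text
time_s: 5.08
ee_pos: [0.4171, 0.2259, 0.2403]
eef_rot: [3.14, 0.001, 1.415]
force: [0.1, -0.2, -2.7]
grip_width: 0.0577
t 5.08 grasp [0.4173 0.2258 0.1623] shift [-1.27  5.78  0.07] turn [0.03 0.02 0.03] w 0.0577 F [ 0.1 -0.2 -2.7]
```

```bash
python3 -m pendant '[{"rx":0,"ry":0,"rz":0,"tx":-0.1,"ty":0.45,"tz":0,"grip":1},{"rx":0,"ry":0,"rz":0,"tx":-0.2,"ty":0.8,"tz":0,"grip":1},{"rx":0,"ry":0,"rz":0,"tx":-0.2,"ty":0.8,"tz":0,"grip":1},{"rx":0,"ry":0,"rz":0,"tx":-0.2,"ty":0.8,"tz":0,"grip":1},{"rx":0,"ry":0,"rz":0,"tx":-0.2,"ty":0.8,"tz":0,"grip":1},{"rx":0,"ry":0,"rz":0,"tx":-0.2,"ty":0.8,"tz":0,"grip":1},{"rx":0,"ry":0,"rz":0,"tx":-0.2,"ty":0.8,"tz":0,"grip":1},{"rx":0,"ry":0,"rz":0,"tx":0,"ty":0.2,"tz":0,"grip":1}]' >/dev/null
python3 -m pendant '[{"rx":0,"ry":0,"rz":0,"tx":0,"ty":0,"tz":0,"grip":1}]' >/dev/null
python3 g.py .6375 .1396 .12
```

```text
t 5.83 grasp [0.6294 0.1352 0.1465] shift [0.13 0.17 0.66] turn [-0.18  0.1   0.07] w 0.0574 F [ 0.   0.7 -2.9]
```

```bash
python3 -m pendant '[{"rx":-0.15,"ry":0.1,"rz":0.05,"tx":0.13,"ty":0.17,"tz":0.3,"grip":1},{"rx":0,"ry":0,"rz":0,"tx":0,"ty":0,"tz":0.3,"grip":1},{"rx":0,"ry":0,"rz":0,"tx":0,"ty":0,"tz":0,"grip":1},{"rx":0,"ry":0,"rz":0,"tx":0,"ty":0,"tz":0,"grip":1}]' >/dev/null
python3 g.py .6375 .1396 .097
python3 -c "
from h import *
cv2.imwrite('pics/s2.png',cv2.resize(ctrl.camera('side')['pixels'][60:280,140:420],None,fx=2.7,fy=2.7))"
```

```text
t 6.17 grasp [0.6346 0.1396 0.1156] shift [0.01 0.06 0.47] turn [-0.13  0.03  0.02] w 0.0577 F [-0.7 -0.5 -1.8]
```

View pics/s2.png

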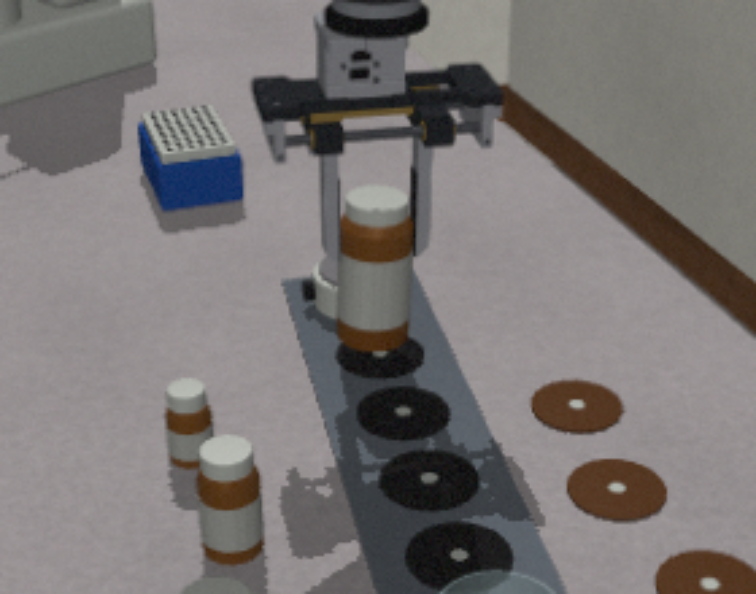

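Bottle 4 hangs upright just above the first coaster, with its base at crop (375,335) and the dot at (380,352). I lower it gently.

```bash
python3 -m pendant '[{"rx":-0.1,"ry":0,"rz":0,"tx":0,"ty":0.06,"tz":0.12,"grip":1},{"rx":0,"ry":0,"rz":0,"tx":0,"ty":0,"tz":0.12,"grip":1},{"rx":0,"ry":0,"rz":0,"tx":0,"ty":0,"tz":0.1,"grip":1},{"rx":0,"ry":0,"rz":0,"tx":0,"ty":0,"tz":0,"grip":1}]' >/dev/null
python3 g.py .6375 .1396 .097
```

```text
t 6.55 grasp [0.6368 0.1397 0.1024] shift [-0.    0.02  0.13] turn [-0.    0.03  0.04] w 0.0577 F [ 0.8  1.1 -2.3]
```

```bash
python3 -m pendant '[{"rx":0,"ry":0,"rz":0,"tx":0,"ty":0,"tz":0.08,"grip":1},{"rx":0,"ry":0,"rz":0,"tx":0,"ty":0,"tz":0.05,"grip":1},{"rx":0,"ry":0,"rz":0,"tx":0,"ty":0,"tz":0,"grip":1}]' >/dev/null
python3 g.py .6375 .1396 .097
```

```text
t 6.8 grasp [0.6369 0.1398 0.0971] shift [-0.01  0.02  0.  ] turn [0.01 0.02 0.04] w 0.0571 F [ 0.1  0.4 -2. ]
```

```bash
python3 -m pendant '[{"rx":0,"ry":0,"rz":0,"tx":0,"ty":0,"tz":0.05,"grip":1},{"rx":0,"ry":0,"rz":0,"tx":0,"ty":0,"tz":0,"grip":1}]' >/dev/null
python3 g.py .6375 .1396 .097
python3 -m pendant '[{"rx":0,"ry":0,"rz":0,"tx":0,"ty":0,"tz":0.04,"grip":1},{"rx":0,"ry":0,"rz":0,"tx":0,"ty":0,"tz":0,"grip":1}]' >/dev/null
python3 g.py .6375 .1396 .097
```

```text
t 6.97 grasp [0.6373 0.1401 0.0976] shift [-0.01  0.01  0.01] turn [0.03 0.01 0.04] w 0.0572 F [-0.3  0.7 -2. ]
t 7.13 grasp [0.6378 0.1403 0.0971] shift [-0.02  0.    0.  ] turn [0.06 0.   0.04] w 0.0579 F [ 1.  -0.1 -1.8]
```

```bash
python3 -m pendant '[{"rx":0,"ry":0,"rz":0,"tx":0,"ty":0,"tz":0.08,"grip":1},{"rx":0,"ry":0,"rz":0,"tx":0,"ty":0,"tz":0.04,"grip":1}]' >/dev/null
python3 g.py .6375 .1396 .097
```

```text
t 7.3 grasp [0.6375 0.1409 0.0962] shift [-0.03  0.01 -0.02] turn [ 0.05 -0.01  0.04] w 0.0578 F [-10.2  -1.3  12.9]
```

Contact is confirmed (Fz +13 N). I release it slowly.

```bash
python3 -m pendant '[{"rx":0,"ry":0,"rz":0,"tx":0,"ty":0,"tz":-0.02,"grip":1},{"rx":0,"ry":0,"rz":0,"tx":0,"ty":0,"tz":0,"grip":-0.35},{"rx":0,"ry":0,"rz":0,"tx":0,"ty":0,"tz":0,"grip":-0.6},{"rx":0,"ry":0,"rz":0,"tx":0,"ty":0,"tz":0,"grip":-1},{"rx":0,"ry":0,"rz":0,"tx":0,"ty":0,"tz":0,"grip":-1},{"rx":0,"ry":0,"rz":0,"tx":0,"ty":0,"tz":0,"grip":-1}]' >/dev/null
python3 g.py .6375 .1396 .097
python3 -m pendant '[{"rx":0,"ry":0,"rz":0,"tx":0,"ty":0,"tz":-0.5,"grip":-1},{"rx":0,"ry":0,"rz":0,"tx":0,"ty":0,"tz":-0.8,"grip":-1},{"rx":0,"ry":0,"rz":0,"tx":0,"ty":0,"tz":-0.8,"grip":-1},{"rx":0,"ry":0,"rz":0,"tx":0,"ty":0,"tz":-0.8,"grip":-1},{"rx":0,"ry":0,"rz":0,"tx":0,"ty":0,"tz":0,"grip":-1}]' >/dev/null
python3 g.py .4093 -.2127 .2
python3 -c "
from h import *
cv2.imwrite('pics/s3.png',cv2.resize(ctrl.camera('side')['pixels'][60:280,140:420],None,fx=2.7,fy=2.7))"
```

```text
t 7.8 grasp [0.6378 0.1408 0.0968] shift [-0.03  0.01 -0.  ] turn [ 0.07 -0.02  0.04] w 0.0865 F [-0.6  0.2 -0.4]
t 8.22 grasp [0.6364 0.1404 0.2143] shift [-9.6  -4.24  0.37] turn [-0.01  0.01  0.03] w 0.094 F [ 0.7 -0.2  1.5]
```

View pics/s3.png

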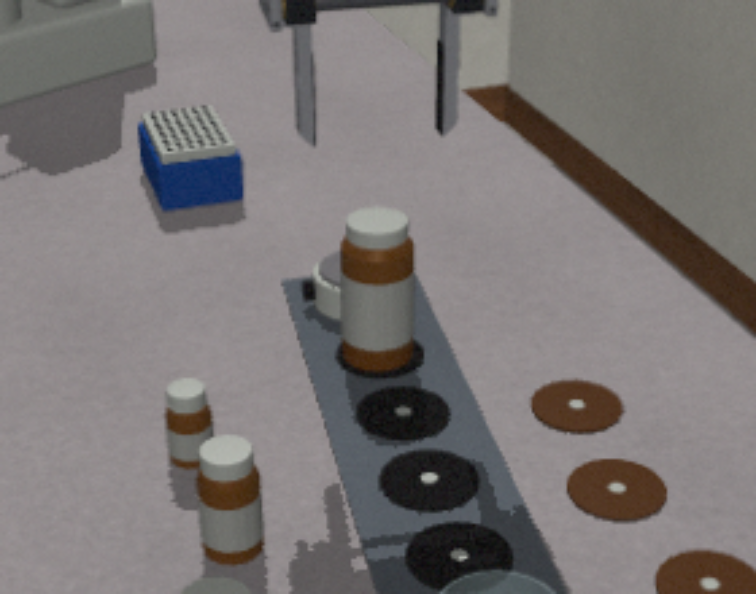

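Bottle 4 stands upright and centred on the coaster by the stirrer. On to bottle 3.

```bash
python3 -m pendant '[{"rx":0,"ry":0,"rz":0,"tx":-0.9,"ty":-0.4,"tz":0,"grip":-1},{"rx":0,"ry":0,"rz":0,"tx":-0.9,"ty":-0.4,"tz":0,"grip":-1},{"rx":0,"ry":0,"rz":0,"tx":-0.9,"ty":-0.4,"tz":0,"grip":-1},{"rx":0,"ry":0,"rz":0,"tx":-0.9,"ty":-0.4,"tz":0,"grip":-1},{"rx":0,"ry":0,"rz":0,"tx":-0.9,"ty":-0.4,"tz":0,"grip":-1},{"rx":0,"ry":0,"rz":0,"tx":-0.9,"ty":-0.4,"tz":0,"grip":-1},{"rx":0,"ry":0,"rz":0,"tx":-0.9,"ty":-0.4,"tz":0,"grip":-1},{"rx":0,"ry":0,"rz":0,"tx":-0.9,"ty":-0.4,"tz":0,"grip":-1}]' >/dev/null
python3 g.py .4093 -.2127 .2
```

```text
t 8.93 grasp [ 0.4566 -0.1285  0.2021] shift [-2.26 -0.89  0.07] turn [-0.21  0.03  0.17] w 0.0941 F [ 0.8 -1.  -0.5]
```

```bash
python3 -m pendant '[{"rx":-0.15,"ry":0,"rz":0.1,"tx":-0.8,"ty":-0.3,"tz":0,"grip":-1},{"rx":0,"ry":0,"rz":0,"tx":-0.7,"ty":-0.3,"tz":0,"grip":-1},{"rx":0,"ry":0,"rz":0,"tx":-0.4,"ty":-0.15,"tz":0,"grip":-1},{"rx":0,"ry":0,"rz":0,"tx":0,"ty":0,"tz":0,"grip":-1},{"rx":0,"ry":0,"rz":0,"tx":0,"ty":0,"tz":0,"grip":-1}]' >/dev/null
python3 g.py .4093 -.2127 .13
```

```text
t 9.35 grasp [ 0.4086 -0.2064  0.1984] shift [-0.15  0.04  1.71] turn [-0.12  0.02 -0.04] w 0.0938 F [ 0.2 -1.  -0.8]
```

```bash
python3 -m pendant '[{"rx":-0.1,"ry":0,"rz":0,"tx":-0.15,"ty":0.04,"tz":0.5,"grip":-1},{"rx":0,"ry":0,"rz":0,"tx":0,"ty":0,"tz":0.6,"grip":-1},{"rx":0,"ry":0,"rz":0,"tx":0,"ty":0,"tz":0.4,"grip":-1},{"rx":0,"ry":0,"rz":0,"tx":0,"ty":0,"tz":0,"grip":-1}]' >/dev/null
python3 g.py .4093 -.2127 .064
python3 -c "
from h import *
cv2.imwrite('pics/s4.png',cv2.resize(ctrl.camera('side')['pixels'][180:380,100:360],None,fx=2.7,fy=2.7))"
```

```text
t 9.68 grasp [ 0.4114 -0.21    0.1353] shift [-0.07 -0.04  1.78] turn [-0.01  0.01 -0.02] w 0.0941 F [-0.8 -0.2  0.1]
```

View pics/s4.png

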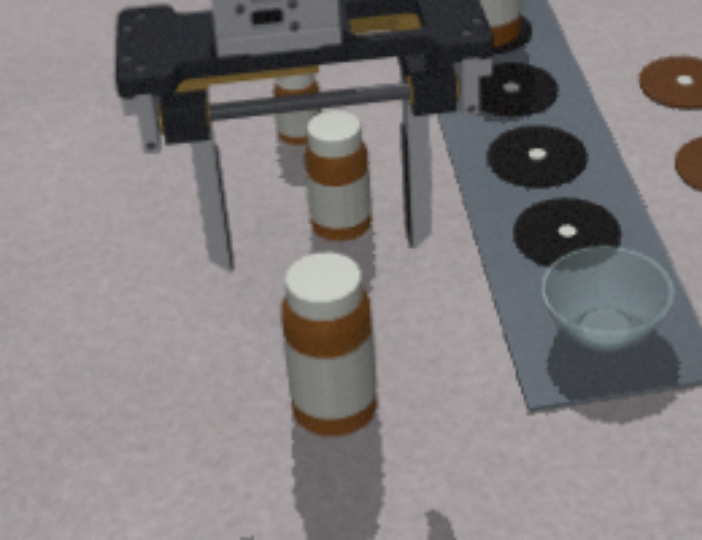

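The fingers are centred over bottle 3: tips at crop (230,268) and (415,247), cap at (323,275). I descend, correct and grip.

```bash
python3 -m pendant '[{"rx":0,"ry":0,"rz":0,"tx":-0.07,"ty":-0.04,"tz":0.5,"grip":-1},{"rx":0,"ry":0,"rz":0,"tx":0,"ty":0,"tz":0.5,"grip":-1},{"rx":0,"ry":0,"rz":0,"tx":0,"ty":0,"tz":0.5,"grip":-1},{"rx":0,"ry":0,"rz":0,"tx":0,"ty":0,"tz":0.2,"grip":-1},{"rx":0,"ry":0,"rz":0,"tx":0,"ty":0,"tz":0,"grip":-1}]' >/dev/null
python3 g.py .4093 -.2127 .064
```

```text
t 10.15 grasp [ 0.4141 -0.2111  0.071 ] shift [-0.06 -0.1   0.17] turn [0.09 0.05 0.05] w 0.0939 F [-0.3 -0.6 -0.6]
```

```bash
python3 -m pendant '[{"rx":0.08,"ry":0.05,"rz":0.05,"tx":-0.06,"ty":-0.1,"tz":0.15,"grip":-1},{"rx":0,"ry":0,"rz":0,"tx":0,"ty":0,"tz":0,"grip":-1}]' >/dev/null
python3 g.py .4093 -.2127 .064
python3 -m pendant '[{"rx":0,"ry":0,"rz":0,"tx":0,"ty":0,"tz":0,"grip":1},{"rx":0,"ry":0,"rz":0,"tx":0,"ty":0,"tz":0,"grip":1},{"rx":0,"ry":0,"rz":0,"tx":0,"ty":0,"tz":0,"grip":1},{"rx":0,"ry":0,"rz":0,"tx":0,"ty":0,"tz":0,"grip":1},{"rx":0,"ry":0,"rz":0,"tx":0,"ty":0,"tz":0,"grip":1},{"rx":0,"ry":0,"rz":0,"tx":0,"ty":0,"tz":0,"grip":1},{"rx":0,"ry":0,"rz":0,"tx":0,"ty":0,"tz":0,"grip":1}]' 25 >/dev/null
python3 g.py .4093 -.2127 .064
```

```text
t 10.32 grasp [ 0.4102 -0.2124  0.0663] shift [-0.01 -0.02  0.06] turn [0.02 0.   0.02] w 0.094 F [0.1 0.1 1. ]
t 10.9 grasp [ 0.4116 -0.2133  0.0698] shift [ 0.   -0.05  0.15] turn [0.09 0.03 0.01] w 0.0504 F [-1.7  1.3  1.4]
```

```bash
python3 -m pendant '[{"rx":0,"ry":0,"rz":0,"tx":0,"ty":0,"tz":-0.3,"grip":1},{"rx":0,"ry":0,"rz":0,"tx":0,"ty":0,"tz":-0.6,"grip":1},{"rx":0,"ry":0,"rz":0,"tx":0,"ty":0,"tz":-0.6,"grip":1},{"rx":0,"ry":0,"rz":0,"tx":0,"ty":0,"tz":-0.6,"grip":1},{"rx":0,"ry":0,"rz":0,"tx":0,"ty":0,"tz":-0.5,"grip":1},{"rx":0,"ry":0,"rz":0,"tx":0,"ty":0,"tz":0,"grip":1},{"rx":0,"ry":0,"rz":0,"tx":0,"ty":0,"tz":0,"grip":1}]' >/dev/null
python3 g.py .6236 .0526 .17
```

```text
t 11.48 grasp [ 0.4096 -0.2122  0.1764] shift [7.38 4.25 0.17] turn [0.02 0.   0.01] w 0.0497 F [-0.2  0.3 -1.4]
```

```bash
python3 -m pendant '[{"rx":0,"ry":0,"rz":0,"tx":0.4,"ty":0.23,"tz":0,"grip":1},{"rx":0,"ry":0,"rz":0,"tx":0.8,"ty":0.46,"tz":0,"grip":1},{"rx":0,"ry":0,"rz":0,"tx":0.8,"ty":0.46,"tz":0,"grip":1},{"rx":0,"ry":0,"rz":0,"tx":0.8,"ty":0.46,"tz":-0.05,"grip":1},{"rx":0,"ry":0,"rz":0,"tx":0.8,"ty":0.46,"tz":-0.05,"grip":1},{"rx":0,"ry":0,"rz":0,"tx":0.8,"ty":0.46,"tz":-0.05,"grip":1},{"rx":0,"ry":0,"rz":0,"tx":0.8,"ty":0.46,"tz":-0.05,"grip":1},{"rx":0,"ry":0,"rz":0,"tx":0.8,"ty":0.46,"tz":0,"grip":1}]' >/dev/null
python3 g.py .6236 .0526 .12
```

```text
t 12.15 grasp [0.5851 0.0086 0.1729] shift [1.24 0.76 1.31] turn [-0.16  0.01 -0.13] w 0.0496 F [ 0.5 -1.1 -1.3]
```

```bash
python3 -m pendant '[{"rx":-0.1,"ry":0,"rz":-0.1,"tx":0.6,"ty":0.35,"tz":0,"grip":1},{"rx":0,"ry":0,"rz":0,"tx":0.35,"ty":0.2,"tz":0.1,"grip":1},{"rx":0,"ry":0,"rz":0,"tx":0,"ty":0,"tz":0.3,"grip":1},{"rx":0,"ry":0,"rz":0,"tx":0,"ty":0,"tz":0.3,"grip":1},{"rx":0,"ry":0,"rz":0,"tx":0,"ty":0,"tz":0.3,"grip":1},{"rx":0,"ry":0,"rz":0,"tx":0,"ty":0,"tz":0,"grip":1}]' >/dev/null
python3 g.py .6236 .0526 .077
```

```text
t 12.65 grasp [0.6131 0.0498 0.118 ] shift [0.11 0.23 1.02] turn [-0.24  0.03  0.07] w 0.0495 F [-0.8 -0.3 -2.3]
```

```bash
python3 -m pendant '[{"rx":-0.2,"ry":0,"rz":0.05,"tx":0.1,"ty":0.22,"tz":0.2,"grip":1},{"rx":0,"ry":0,"rz":0,"tx":0,"ty":0,"tz":0.2,"grip":1},{"rx":0,"ry":0,"rz":0,"tx":0,"ty":0,"tz":0.2,"grip":1},{"rx":0,"ry":0,"rz":0,"tx":0,"ty":0,"tz":0,"grip":1}]' >/dev/null
python3 g.py .6236 .0526 .077
```

```text
t 12.98 grasp [0.6206 0.0489 0.0895] shift [0.1  0.05 0.31] turn [-0.11  0.05 -0.03] w 0.0494 F [-0.  -0.  -1.1]
```

```bash
python3 -m pendant '[{"rx":-0.1,"ry":0.05,"rz":0,"tx":0.1,"ty":0.05,"tz":0.1,"grip":1},{"rx":0,"ry":0,"rz":0,"tx":0,"ty":0,"tz":0.08,"grip":1},{"rx":0,"ry":0,"rz":0,"tx":0,"ty":0,"tz":0.05,"grip":1},{"rx":0,"ry":0,"rz":0,"tx":0,"ty":0,"tz":0,"grip":1}]' >/dev/null
python3 g.py .6236 .0526 .077
python3 -c "
from h import *
cv2.imwrite('pics/s5.png',cv2.resize(ctrl.camera('side')['pixels'][80:280,160:420],None,fx=2.7,fy=2.7))"
```

```text
t 13.32 grasp [0.6235 0.0522 0.08  ] shift [0.01 0.   0.08] turn [-0.   -0.01 -0.04] w 0.0493 F [-1.1 -0.2 -1. ]
```

View pics/s5.png

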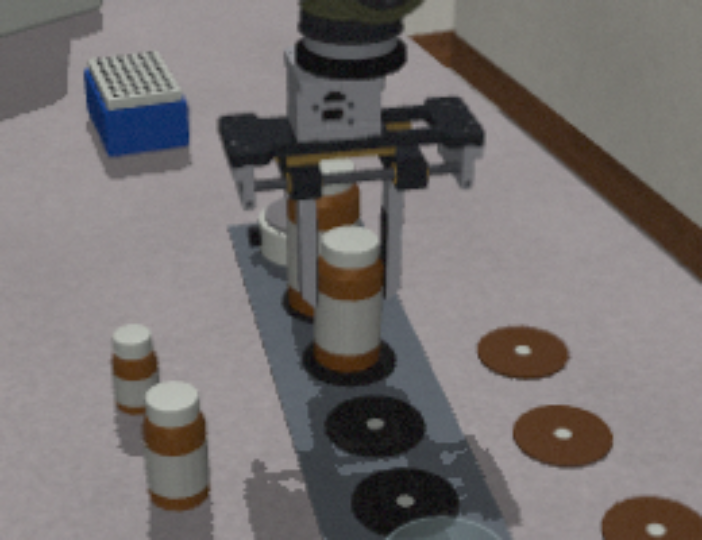

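Bottle 3 is centred over the second coaster, with its base at crop (347,360), and is 2–3 mm up. I lower it until it touches.

```bash
python3 -m pendant '[{"rx":0,"ry":0,"rz":0,"tx":0,"ty":0,"tz":0.08,"grip":1},{"rx":0,"ry":0,"rz":0,"tx":0,"ty":0,"tz":0.06,"grip":1}]' >/dev/null
python3 g.py .6236 .0526 .077
python3 -m pendant '[{"rx":0,"ry":0,"rz":0,"tx":0,"ty":0,"tz":0.06,"grip":1}]' >/dev/null
python3 g.py .6236 .0526 .077
```

```text
t 13.53 grasp [0.624  0.0524 0.0765] shift [ 0.01 -0.01 -0.01] turn [ 0.02 -0.02 -0.04] w 0.0497 F [-15.1   0.6  26.6]
t 13.62 grasp [0.624  0.0526 0.0765] shift [ 0.   -0.01 -0.01] turn [ 0.03 -0.02 -0.04] w 0.05 F [-18.8  -1.   34.4]
```

Firmly on. I ease off and release.

```bash
python3 -m pendant '[{"rx":0,"ry":0,"rz":0,"tx":0,"ty":0,"tz":-0.02,"grip":1},{"rx":0,"ry":0,"rz":0,"tx":0,"ty":0,"tz":0,"grip":-0.2},{"rx":0,"ry":0,"rz":0,"tx":0,"ty":0,"tz":0,"grip":-0.5},{"rx":0,"ry":0,"rz":0,"tx":0,"ty":0,"tz":0,"grip":-1},{"rx":0,"ry":0,"rz":0,"tx":0,"ty":0,"tz":0,"grip":-1},{"rx":0,"ry":0,"rz":0,"tx":0,"ty":0,"tz":0,"grip":-1}]' >/dev/null
python3 g.py .6236 .0526 .077
python3 -m pendant '[{"rx":0,"ry":0,"rz":0,"tx":0,"ty":0,"tz":-0.5,"grip":-1},{"rx":0,"ry":0,"rz":0,"tx":0,"ty":0,"tz":-0.8,"grip":-1},{"rx":0,"ry":0,"rz":0,"tx":0,"ty":0,"tz":-0.8,"grip":-1},{"rx":0,"ry":0,"rz":0,"tx":0,"ty":0,"tz":-0.8,"grip":-1},{"rx":0,"ry":0,"rz":0,"tx":0,"ty":0,"tz":0,"grip":-1}]' >/dev/null
python3 g.py .4592 -.0503 .17
```

```text
t 14.12 grasp [0.6245 0.0527 0.0786] shift [-0.   -0.01  0.04] turn [ 0.06 -0.03 -0.03] w 0.0793 F [0.7 0.3 0. ]
t 14.53 grasp [0.6229 0.0524 0.196 ] shift [-3.19 -3.63  0.66] turn [-0.03 -0.01 -0.03] w 0.0942 F [ 0.6  0.2 -0.2]
```

```bash
python3 -m pendant '[{"rx":0,"ry":0,"rz":0,"tx":-0.6,"ty":-0.7,"tz":0,"grip":-1},{"rx":0,"ry":0,"rz":0,"tx":-0.6,"ty":-0.7,"tz":0,"grip":-1},{"rx":0,"ry":0,"rz":0,"tx":-0.6,"ty":-0.7,"tz":0,"grip":-1},{"rx":0,"ry":0,"rz":0,"tx":-0.6,"ty":-0.7,"tz":0,"grip":-1},{"rx":0,"ry":0,"rz":0,"tx":-0.6,"ty":-0.7,"tz":0,"grip":-1},{"rx":0,"ry":0,"rz":0,"tx":-0.3,"ty":-0.3,"tz":0,"grip":-1},{"rx":0,"ry":0,"rz":0,"tx":0,"ty":0,"tz":0,"grip":-1},{"rx":0,"ry":0,"rz":0,"tx":0,"ty":0,"tz":0,"grip":-1}]' >/dev/null
python3 g.py .4592 -.0503 .12
python3 -c "
from h import *
cv2.imwrite('pics/s6.png',cv2.resize(ctrl.camera('side')['pixels'][80:280,160:420],None,fx=2.7,fy=2.7))"
```

```text
t 15.2 grasp [ 0.4439 -0.0566  0.1925] shift [0.22 0.35 1.81] turn [-0.03 -0.01 -0.02] w 0.094 F [-0.8 -0.5 -0.6]
```

View pics/s6.png

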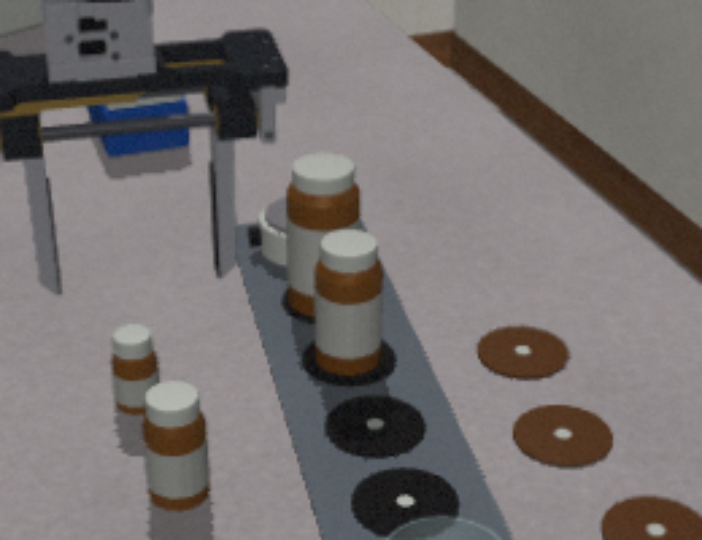

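Bottles 4 and 3 stand well on coasters one and two. I centre over bottle 2 and descend.

```bash
python3 -m pendant '[{"rx":0,"ry":0,"rz":0,"tx":0.22,"ty":0.35,"tz":0,"grip":-1},{"rx":0,"ry":0,"rz":0,"tx":0,"ty":0,"tz":0.6,"grip":-1},{"rx":0,"ry":0,"rz":0,"tx":0,"ty":0,"tz":0.6,"grip":-1},{"rx":0,"ry":0,"rz":0,"tx":0,"ty":0,"tz":0.4,"grip":-1},{"rx":0,"ry":0,"rz":0,"tx":0,"ty":0,"tz":0,"grip":-1}]' >/dev/null
python3 g.py .4592 -.0503 .044
python3 -c "
from h import *
cv2.imwrite('pics/s7.png',cv2.resize(ctrl.camera('side')['pixels'][120:320,120:380],None,fx=2.7,fy=2.7))"
```

```text
t 15.67 grasp [ 0.4646 -0.0472  0.126 ] shift [-0.1  -0.12  2.05] turn [ 0.02 -0.01  0.03] w 0.0942 F [-0.4 -1.2 -0.4]
```

View pics/s7.png

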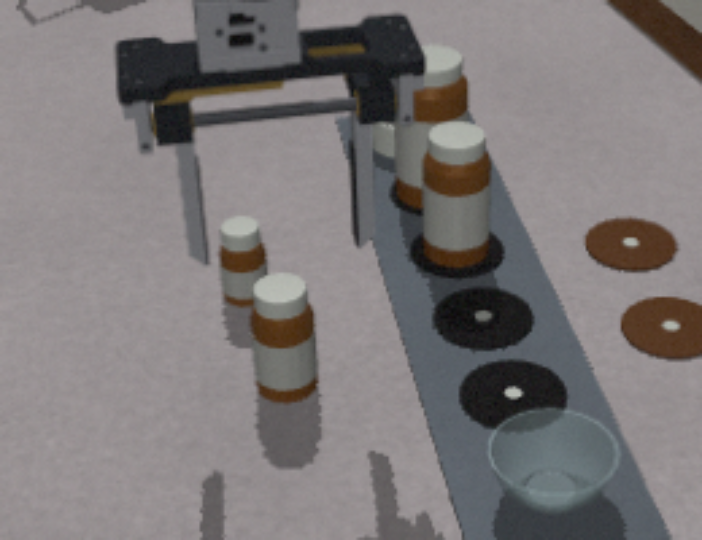

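The tips are at crop (205,262) and (362,245), straddling bottle 2 at (280,290). I descend.

```bash
python3 -m pendant '[{"rx":0,"ry":0,"rz":0,"tx":-0.1,"ty":-0.12,"tz":0.4,"grip":-1},{"rx":0,"ry":0,"rz":0,"tx":0,"ty":0,"tz":0.5,"grip":-1},{"rx":0,"ry":0,"rz":0,"tx":0,"ty":0,"tz":0.5,"grip":-1},{"rx":0,"ry":0,"rz":0,"tx":0,"ty":0,"tz":0.4,"grip":-1},{"rx":0,"ry":0,"rz":0,"tx":0,"ty":0,"tz":0,"grip":-1}]' >/dev/null
python3 g.py .4592 -.0503 .044
```

```text
t 16.13 grasp [ 0.4654 -0.0495  0.0581] shift [-0.04 -0.13  0.35] turn [ 0.15 -0.01  0.07] w 0.0941 F [-0.3 -0.3 -0.8]
```

```bash
python3 -m pendant '[{"rx":0.1,"ry":0,"rz":0.05,"tx":-0.04,"ty":-0.13,"tz":0.2,"grip":-1},{"rx":0,"ry":0,"rz":0,"tx":0,"ty":-0.05,"tz":0.15,"grip":-1},{"rx":0,"ry":0,"rz":0,"tx":0,"ty":0,"tz":0,"grip":-1}]' >/dev/null
python3 g.py .4592 -.0503 .044
python3 -m pendant '[{"rx":0,"ry":0,"rz":0,"tx":0,"ty":0,"tz":0,"grip":1},{"rx":0,"ry":0,"rz":0,"tx":0,"ty":0,"tz":0,"grip":1},{"rx":0,"ry":0,"rz":0,"tx":0,"ty":0,"tz":0,"grip":1},{"rx":0,"ry":0,"rz":0,"tx":0,"ty":0,"tz":0,"grip":1},{"rx":0,"ry":0,"rz":0,"tx":0,"ty":0,"tz":0,"grip":1},{"rx":0,"ry":0,"rz":0,"tx":0,"ty":0,"tz":0,"grip":1},{"rx":0,"ry":0,"rz":0,"tx":0,"ty":0,"tz":0,"grip":1}]' 20 >/dev/null
python3 g.py .4592 -.0503 .044
```

```text
t 16.38 grasp [ 0.459  -0.0497  0.0457] shift [-0.01  0.02  0.04] turn [ 0.08 -0.01  0.03] w 0.0936 F [ 0.1 -0.4 -0.2]
t 16.97 grasp [ 0.4607 -0.0499  0.0487] shift [-0.01 -0.02  0.12] turn [ 0.15 -0.01  0.03] w 0.0505 F [ 0.1  0.  -0.9]
```

```bash
python3 -m pendant '[{"rx":0,"ry":0,"rz":0,"tx":0,"ty":0,"tz":0,"grip":1},{"rx":0,"ry":0,"rz":0,"tx":0,"ty":0,"tz":0,"grip":1},{"rx":0,"ry":0,"rz":0,"tx":0,"ty":0,"tz":0,"grip":1}]' >/dev/null
python3 g.py .4592 -.0503 .044
python3 -m pendant '[{"rx":0,"ry":0,"rz":0,"tx":0,"ty":0,"tz":0,"grip":1},{"rx":0,"ry":0,"rz":0,"tx":0,"ty":0,"tz":0,"grip":1}]' >/dev/null
python3 g.py .4592 -.0503 .044
```

```text
t 17.22 grasp [ 0.4607 -0.05    0.0488] shift [-0.01 -0.02  0.12] turn [ 0.15 -0.01  0.03] w 0.0417 F [ 1.2 -1.  -0.2]
t 17.38 grasp [ 0.4607 -0.0499  0.0488] shift [-0.01 -0.02  0.12] turn [ 0.15 -0.01  0.03] w 0.0415 F [1.  0.6 0.8]
```

```bash
python3 -m pendant '[{"rx":0,"ry":0,"rz":0,"tx":0,"ty":0,"tz":-0.3,"grip":1},{"rx":0,"ry":0,"rz":0,"tx":0,"ty":0,"tz":-0.5,"grip":1},{"rx":0,"ry":0,"rz":0,"tx":0,"ty":0,"tz":-0.5,"grip":1},{"rx":0,"ry":0,"rz":0,"tx":0,"ty":0,"tz":-0.3,"grip":1},{"rx":0,"ry":0,"rz":0,"tx":0,"ty":0,"tz":0,"grip":1},{"rx":0,"ry":0,"rz":0,"tx":0,"ty":0,"tz":0,"grip":1}]' >/dev/null
python3 g.py .6094 -.0338 .11
```

```text
t 17.88 grasp [ 0.4588 -0.0497  0.1137] shift [0.98 3.67 0.12] turn [ 0.1  -0.01  0.02] w 0.0413 F [ 0.1  1.  -0.7]
```

```bash
python3 -m pendant '[{"rx":0,"ry":0,"rz":0,"tx":0.15,"ty":0.5,"tz":0,"grip":1},{"rx":0,"ry":0,"rz":0,"tx":0.2,"ty":0.7,"tz":-0.05,"grip":1},{"rx":0,"ry":0,"rz":0,"tx":0.2,"ty":0.7,"tz":-0.05,"grip":1},{"rx":0,"ry":0,"rz":0,"tx":0.2,"ty":0.7,"tz":-0.05,"grip":1},{"rx":0,"ry":0,"rz":0,"tx":0.15,"ty":0.6,"tz":-0.05,"grip":1},{"rx":0,"ry":0,"rz":0,"tx":0.05,"ty":0.2,"tz":0,"grip":1},{"rx":0,"ry":0,"rz":0,"tx":0,"ty":0,"tz":0,"grip":1}]' >/dev/null
python3 g.py .6094 -.0338 .08
```

```text
t 18.47 grasp [ 0.602  -0.0321  0.1134] shift [-0.01  0.19  0.83] turn [-0.04 -0.01  0.01] w 0.0414 F [ 0.2  0.5 -1.1]
```

```bash
python3 -m pendant '[{"rx":0,"ry":0,"rz":0,"tx":0,"ty":0.18,"tz":0.2,"grip":1},{"rx":0,"ry":0,"rz":0,"tx":0,"ty":0,"tz":0.35,"grip":1},{"rx":0,"ry":0,"rz":0,"tx":0,"ty":0,"tz":0.3,"grip":1},{"rx":0,"ry":0,"rz":0,"tx":0,"ty":0,"tz":0.2,"grip":1},{"rx":0,"ry":0,"rz":0,"tx":0,"ty":0,"tz":0,"grip":1}]' >/dev/null
python3 g.py .6094 -.0338 .056
```

```text
t 18.88 grasp [ 0.6057 -0.0332  0.0641] shift [-0.    0.08  0.2 ] turn [-0.14 -0.    0.01] w 0.0417 F [ 0.3 -1.1 -1.8]
```

```bash
python3 -m pendant '[{"rx":-0.25,"ry":0,"rz":0,"tx":0,"ty":0.07,"tz":0.06,"grip":1},{"rx":0,"ry":0,"rz":0,"tx":0,"ty":0,"tz":0.06,"grip":1},{"rx":0,"ry":0,"rz":0,"tx":0,"ty":0,"tz":0,"grip":1}]' >/dev/null
python3 g.py .6094 -.0338 .056
```

```text
t 19.13 grasp [ 0.6095 -0.034   0.0588] shift [0.01 0.01 0.07] turn [ 0.13 -0.    0.01] w 0.0413 F [ 0.4  0.1 -1.4]
```

```bash
python3 -m pendant '[{"rx":0,"ry":0,"rz":0,"tx":0,"ty":0,"tz":0.06,"grip":1}]' >/dev/null
python3 g.py .6094 -.0338 .056
python3 -m pendant '[{"rx":0,"ry":0,"rz":0,"tx":0,"ty":0,"tz":0.05,"grip":1}]' >/dev/null
python3 g.py .6094 -.0338 .056
python3 -c "
from h import *
cv2.imwrite('pics/s8.png',cv2.resize(ctrl.camera('side')['pixels'][100:300,180:440],None,fx=2.7,fy=2.7))"
```

```text
t 19.22 grasp [ 0.6099 -0.0341  0.0572] shift [0.01 0.01 0.03] turn [ 0.15 -0.    0.01] w 0.0416 F [-0.2 -0.1 -0.9]
t 19.3 grasp [ 0.6101 -0.0341  0.0557] shift [ 0.01  0.   -0.01] turn [ 0.16 -0.    0.01] w 0.0414 F [-11.8   0.8  22.8]
```

View pics/s8.png

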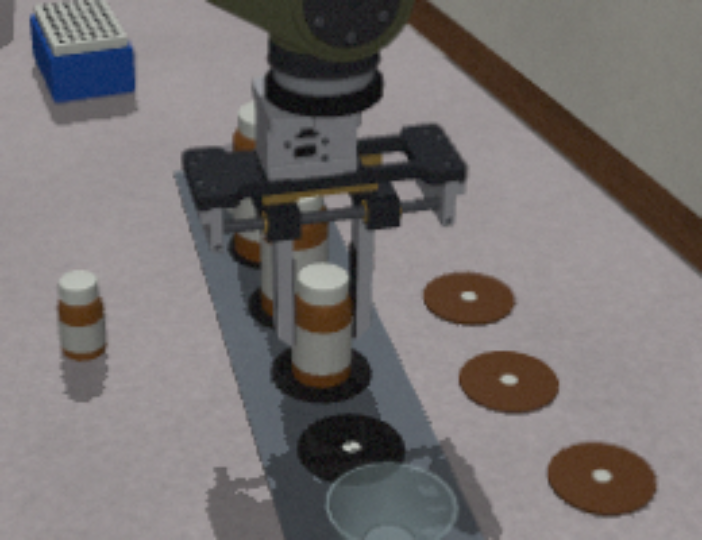

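Bottle 2 is on the third coaster, centred at crop (321,375), with contact confirmed. I release it and retract.

```bash
python3 -m pendant '[{"rx":0,"ry":0,"rz":0,"tx":0,"ty":0,"tz":-0.02,"grip":1},{"rx":0,"ry":0,"rz":0,"tx":0,"ty":0,"tz":0,"grip":0},{"rx":0,"ry":0,"rz":0,"tx":0,"ty":0,"tz":0,"grip":-0.4},{"rx":0,"ry":0,"rz":0,"tx":0,"ty":0,"tz":0,"grip":-1},{"rx":0,"ry":0,"rz":0,"tx":0,"ty":0,"tz":0,"grip":-1},{"rx":0,"ry":0,"rz":0,"tx":0,"ty":0,"tz":0,"grip":-1},{"rx":0,"ry":0,"rz":0,"tx":0,"ty":0,"tz":0,"grip":-1}]' >/dev/null
python3 g.py .6094 -.0338 .056
python3 -m pendant '[{"rx":0,"ry":0,"rz":0,"tx":0,"ty":0,"tz":-0.5,"grip":-1},{"rx":0,"ry":0,"rz":0,"tx":0,"ty":0,"tz":-0.8,"grip":-1},{"rx":0,"ry":0,"rz":0,"tx":0,"ty":0,"tz":-0.8,"grip":-1},{"rx":0,"ry":0,"rz":0,"tx":0,"ty":0,"tz":-0.8,"grip":-1},{"rx":0,"ry":0,"rz":0,"tx":0,"ty":0,"tz":0,"grip":-1}]' >/dev/null
python3 g.py .4593 .0619 .15
```

```text
t 19.93 grasp [ 0.6109 -0.0341  0.0579] shift [ 0.   -0.01  0.05] turn [ 0.2  -0.    0.01] w 0.0769 F [-0.   0.3 -1. ]
t 20.35 grasp [ 0.608  -0.0338  0.1763] shift [ 1.78 -4.04  0.62] turn [ 0.12 -0.    0.01] w 0.094 F [0.1 0.4 0.2]
```

```bash
python3 -m pendant '[{"rx":0.1,"ry":0,"rz":0,"tx":0.3,"ty":-0.7,"tz":0,"grip":-1},{"rx":0,"ry":0,"rz":0,"tx":0.3,"ty":-0.7,"tz":0,"grip":-1},{"rx":0,"ry":0,"rz":0,"tx":0.3,"ty":-0.7,"tz":0,"grip":-1},{"rx":0,"ry":0,"rz":0,"tx":0.3,"ty":-0.7,"tz":0,"grip":-1},{"rx":0,"ry":0,"rz":0,"tx":0.3,"ty":-0.7,"tz":0,"grip":-1},{"rx":0,"ry":0,"rz":0,"tx":0.2,"ty":-0.3,"tz":0,"grip":-1},{"rx":0,"ry":0,"rz":0,"tx":0,"ty":0,"tz":0,"grip":-1},{"rx":0,"ry":0,"rz":0,"tx":0,"ty":0,"tz":0,"grip":-1}]' >/dev/null
python3 g.py .4593 .0619 .1
```

```text
t 21.02 grasp [0.4621 0.0598 0.175 ] shift [ 0.04 -0.08  1.88] turn [ 0.07 -0.01 -0.01] w 0.0943 F [0.  0.1 0.6]
```

```bash
python3 -m pendant '[{"rx":0.07,"ry":0,"rz":0,"tx":0.04,"ty":-0.08,"tz":0.5,"grip":-1},{"rx":0,"ry":0,"rz":0,"tx":0,"ty":0,"tz":0.6,"grip":-1},{"rx":0,"ry":0,"rz":0,"tx":0,"ty":0,"tz":0.6,"grip":-1},{"rx":0,"ry":0,"rz":0,"tx":0,"ty":0,"tz":0.2,"grip":-1},{"rx":0,"ry":0,"rz":0,"tx":0,"ty":0,"tz":0,"grip":-1}]' >/dev/null
python3 g.py .4593 .0619 .026
python3 -c "
from h import *
cv2.imwrite('pics/s9.png',cv2.resize(ctrl.camera('side')['pixels'][100:300,140:400],None,fx=2.7,fy=2.7))"
```

```text
t 21.43 grasp [0.4635 0.0598 0.0971] shift [ 0.04 -0.11  1.78] turn [ 0.07 -0.01 -0.03] w 0.0942 F [ 0.2 -0.3 -0.9]
```

View pics/s9.png

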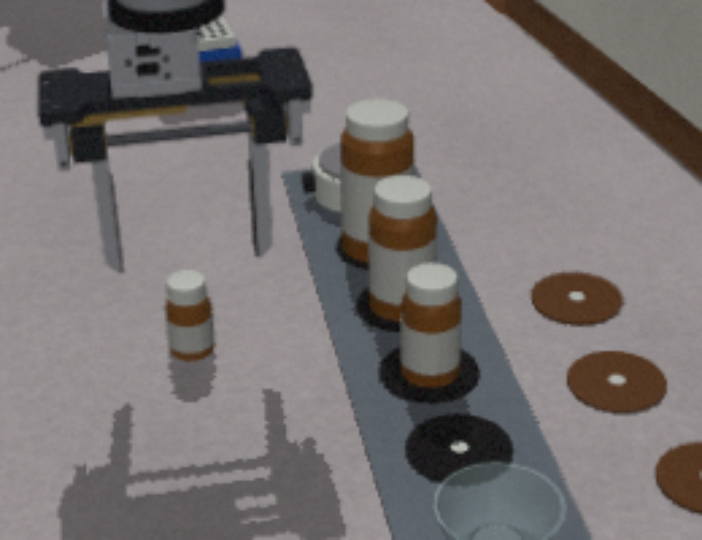

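Three bottles stand in order on their coasters. The fingers straddle bottle 1's cap at crop (187,280), so I descend.

```bash
python3 -m pendant '[{"rx":0.05,"ry":0,"rz":0,"tx":0.04,"ty":-0.11,"tz":0.5,"grip":-1},{"rx":0,"ry":0,"rz":0,"tx":0,"ty":0,"tz":0.5,"grip":-1},{"rx":0,"ry":0,"rz":0,"tx":0,"ty":0,"tz":0.4,"grip":-1},{"rx":0,"ry":0,"rz":0,"tx":0,"ty":0,"tz":0,"grip":-1}]' >/dev/null
python3 g.py .4593 .0619 .026
```

```text
t 21.82 grasp [0.464  0.0613 0.045 ] shift [-0.   -0.11  0.47] turn [ 0.13 -0.04 -0.05] w 0.094 F [ 0.5  0.1 -0.2]
```

```bash
python3 -m pendant '[{"rx":0.1,"ry":-0.04,"rz":-0.05,"tx":0,"ty":-0.12,"tz":0.25,"grip":-1},{"rx":0,"ry":0,"rz":0,"tx":0,"ty":-0.05,"tz":0.2,"grip":-1},{"rx":0,"ry":0,"rz":0,"tx":0,"ty":0,"tz":0,"grip":-1}]' >/dev/null
python3 g.py .4593 .0619 .026
python3 -m pendant '[{"rx":0,"ry":0,"rz":0,"tx":0,"ty":0,"tz":0.02,"grip":1},{"rx":0,"ry":0,"rz":0,"tx":0,"ty":0,"tz":0.02,"grip":1},{"rx":0,"ry":0,"rz":0,"tx":0,"ty":0,"tz":0,"grip":1},{"rx":0,"ry":0,"rz":0,"tx":0,"ty":0,"tz":0,"grip":1},{"rx":0,"ry":0,"rz":0,"tx":0,"ty":0,"tz":0,"grip":1},{"rx":0,"ry":0,"rz":0,"tx":0,"ty":0,"tz":0,"grip":1},{"rx":0,"ry":0,"rz":0,"tx":0,"ty":0,"tz":0,"grip":1},{"rx":0,"ry":0,"rz":0,"tx":0,"ty":0,"tz":0,"grip":1}]' 15 >/dev/null
python3 -m pendant '[{"rx":0,"ry":0,"rz":0,"tx":0,"ty":0,"tz":0,"grip":1},{"rx":0,"ry":0,"rz":0,"tx":0,"ty":0,"tz":0,"grip":1},{"rx":0,"ry":0,"rz":0,"tx":0,"ty":0,"tz":0,"grip":1},{"rx":0,"ry":0,"rz":0,"tx":0,"ty":0,"tz":0,"grip":1},{"rx":0,"ry":0,"rz":0,"tx":0,"ty":0,"tz":0,"grip":1}]' >/dev/null
python3 g.py .4593 .0619 .026
```

```text
t 22.07 grasp [0.4585 0.0621 0.0286] shift [-0.    0.03  0.07] turn [ 0.08 -0.01 -0.  ] w 0.0938 F [-0.4  0.3 -0.8]
t 23.15 grasp [0.4602 0.0622 0.0296] shift [-0.01 -0.    0.09] turn [ 0.14 -0.02  0.  ] w 0.0335 F [ 0.2 -0.2  0.1]
```

```bash
python3 -m pendant '[{"rx":0,"ry":0,"rz":0,"tx":0,"ty":0,"tz":-0.3,"grip":1},{"rx":0,"ry":0,"rz":0,"tx":0,"ty":0,"tz":-0.6,"grip":1},{"rx":0,"ry":0,"rz":0,"tx":0,"ty":0,"tz":-0.6,"grip":1},{"rx":0,"ry":0,"rz":0,"tx":0,"ty":0,"tz":-0.5,"grip":1},{"rx":0,"ry":0,"rz":0,"tx":-0.3,"ty":0,"tz":0,"grip":1},{"rx":0,"ry":0,"rz":0,"tx":-0.8,"ty":0,"tz":0,"grip":1},{"rx":0,"ry":0,"rz":0,"tx":-0.8,"ty":0,"tz":0,"grip":1},{"rx":0,"ry":0,"rz":0,"tx":-0.8,"ty":0,"tz":0,"grip":1}]' >/dev/null
python3 g.py .5958 -.121 .11
```

```text
t 23.82 grasp [ 0.4417 -0.0439  0.1131] shift [-1.33  4.11  0.11] turn [ 0.12 -0.02  0.11] w 0.0336 F [-0.  -1.1 -0.4]
```

```bash
python3 -m pendant '[{"rx":0,"ry":0,"rz":0.1,"tx":-0.8,"ty":0.1,"tz":0,"grip":1},{"rx":0,"ry":0,"rz":0,"tx":-0.4,"ty":0.5,"tz":0,"grip":1},{"rx":0,"ry":0,"rz":0,"tx":-0.1,"ty":0.8,"tz":-0.05,"grip":1},{"rx":0,"ry":0,"rz":0,"tx":0,"ty":0.8,"tz":-0.05,"grip":1},{"rx":0,"ry":0,"rz":0,"tx":0,"ty":0.8,"tz":-0.05,"grip":1},{"rx":0,"ry":0,"rz":0,"tx":0,"ty":0.5,"tz":-0.05,"grip":1},{"rx":0,"ry":0,"rz":0,"tx":0,"ty":0.2,"tz":0,"grip":1},{"rx":0,"ry":0,"rz":0,"tx":0,"ty":0,"tz":0,"grip":1}]' >/dev/null
python3 g.py .5958 -.121 .07
```

```text
t 24.48 grasp [ 0.5827 -0.1292  0.1216] shift [0.26 0.29 1.29] turn [ 0.11 -0.01 -0.1 ] w 0.0335 F [-0.4  0.  -0.1]
```

```bash
python3 -m pendant '[{"rx":0,"ry":0,"rz":-0.1,"tx":0.25,"ty":0.28,"tz":0.3,"grip":1},{"rx":0,"ry":0,"rz":0,"tx":0,"ty":0,"tz":0.4,"grip":1},{"rx":0,"ry":0,"rz":0,"tx":0,"ty":0,"tz":0.4,"grip":1},{"rx":0,"ry":0,"rz":0,"tx":0,"ty":0,"tz":0.2,"grip":1},{"rx":0,"ry":0,"rz":0,"tx":0,"ty":0,"tz":0,"grip":1}]' >/dev/null
python3 g.py .5958 -.121 .037
```

```text
t 24.9 grasp [ 0.5943 -0.1204  0.0674] shift [-0.01  0.05  0.76] turn [ 0.09 -0.01  0.  ] w 0.0331 F [-0.6  0.3 -1. ]
```

```bash
python3 -m pendant '[{"rx":0,"ry":0,"rz":0,"tx":0,"ty":0.05,"tz":0.2,"grip":1},{"rx":0,"ry":0,"rz":0,"tx":0,"ty":0,"tz":0.25,"grip":1},{"rx":0,"ry":0,"rz":0,"tx":0,"ty":0,"tz":0.15,"grip":1},{"rx":0,"ry":0,"rz":0,"tx":0,"ty":0,"tz":0,"grip":1}]' >/dev/null
python3 g.py .5958 -.121 .037
python3 -c "
from h import *
cv2.imwrite('pics/s10.png',cv2.resize(ctrl.camera('side')['pixels'][120:340,180:440],None,fx=2.7,fy=2.7))"
```

```text
t 25.23 grasp [ 0.5963 -0.121   0.043 ] shift [-0.    0.    0.15] turn [ 0.11 -0.01 -0.  ] w 0.0334 F [-0.3 -0.  -0.2]
```

View pics/s10.png

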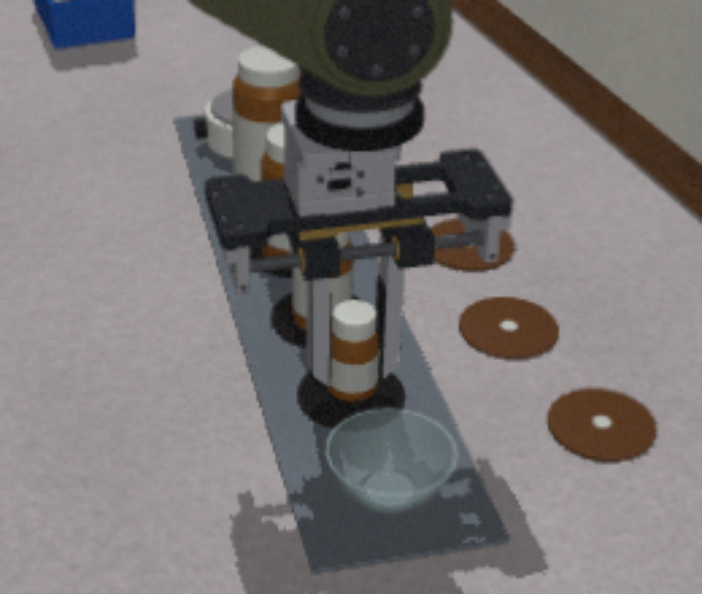

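Bottle 1 hangs 6 mm above the fourth coaster, centred at crop (352,390). I lower the last bit.

```bash
python3 -m pendant '[{"rx":0,"ry":0,"rz":0,"tx":0,"ty":0,"tz":0.08,"grip":1},{"rx":0,"ry":0,"rz":0,"tx":0,"ty":0,"tz":0.06,"grip":1}]' >/dev/null
python3 g.py .5958 -.121 .037
python3 -m pendant '[{"rx":0,"ry":0,"rz":0,"tx":0,"ty":0,"tz":0.04,"grip":1}]' >/dev/null
python3 g.py .5958 -.121 .037
```

```text
t 25.45 grasp [ 0.5971 -0.1212  0.0386] shift [ 0.   -0.01  0.04] turn [ 0.14 -0.   -0.  ] w 0.0333 F [ 0.2 -0.6 -1.5]
t 25.53 grasp [ 0.5972 -0.1213  0.0371] shift [ 0.   -0.02  0.  ] turn [ 0.15 -0.   -0.  ] w 0.0334 F [ 1.1 -0.  -0.1]
```

```bash
python3 -m pendant '[{"rx":0,"ry":0,"rz":0,"tx":0,"ty":0,"tz":0.04,"grip":1}]' >/dev/null
python3 g.py .5958 -.121 .037
python3 -m pendant '[{"rx":0,"ry":0,"rz":0,"tx":0,"ty":0,"tz":0.02,"grip":1}]' >/dev/null
python3 g.py .5958 -.121 .037
```

```text
t 25.62 grasp [ 0.5973 -0.1213  0.0364] shift [ 0.   -0.02 -0.01] turn [ 0.15  0.   -0.  ] w 0.0334 F [-11.8   2.2  23.7]
t 25.7 grasp [ 0.5973 -0.1214  0.0365] shift [ 0.   -0.02 -0.01] turn [ 0.15  0.   -0.  ] w 0.0333 F [-6.   0.4  8.2]
```

In contact. I release, retract upward and pull back for the check.

```bash
python3 -m pendant '[{"rx":0,"ry":0,"rz":0,"tx":0,"ty":0,"tz":0,"grip":0.15},{"rx":0,"ry":0,"rz":0,"tx":0,"ty":0,"tz":0,"grip":-0.3},{"rx":0,"ry":0,"rz":0,"tx":0,"ty":0,"tz":0,"grip":-0.8},{"rx":0,"ry":0,"rz":0,"tx":0,"ty":0,"tz":0,"grip":-0.8},{"rx":0,"ry":0,"rz":0,"tx":0,"ty":0,"tz":0,"grip":-0.8},{"rx":0,"ry":0,"rz":0,"tx":0,"ty":0,"tz":0,"grip":-0.8},{"rx":0,"ry":0,"rz":0,"tx":0,"ty":0,"tz":0,"grip":-0.8}]' >/dev/null
python3 g.py .5958 -.121 .037
python3 -m pendant '[{"rx":0,"ry":0,"rz":0,"tx":0,"ty":0,"tz":-0.4,"grip":-0.8},{"rx":0,"ry":0,"rz":0,"tx":0,"ty":0,"tz":-0.8,"grip":-0.8},{"rx":0,"ry":0,"rz":0,"tx":0,"ty":0,"tz":-0.8,"grip":-0.8},{"rx":0,"ry":0,"rz":0,"tx":0,"ty":0,"tz":-0.8,"grip":-0.8},{"rx":0,"ry":0,"rz":0,"tx":0,"ty":0,"tz":-0.8,"grip":-0.8},{"rx":0,"ry":0,"rz":0,"tx":0,"ty":0,"tz":-0.8,"grip":-0.8}]' >/dev/null
python3 -m pendant '[{"rx":0,"ry":0,"rz":0,"tx":0,"ty":-0.8,"tz":0,"grip":-0.8},{"rx":0,"ry":0,"rz":0,"tx":0,"ty":-0.8,"tz":0,"grip":-0.8},{"rx":0,"ry":0,"rz":0,"tx":0,"ty":-0.8,"tz":0,"grip":-0.8},{"rx":0,"ry":0,"rz":0,"tx":0,"ty":-0.8,"tz":0,"grip":-0.8},{"rx":0,"ry":0,"rz":0,"tx":0,"ty":-0.8,"tz":0,"grip":-0.8},{"rx":0,"ry":0,"rz":0,"tx":0,"ty":-0.8,"tz":0,"grip":-0.8},{"rx":0,"ry":0,"rz":0,"tx":0,"ty":0,"tz":0,"grip":-0.8},{"rx":0,"ry":0,"rz":0,"tx":0,"ty":0,"tz":0,"grip":-0.8}]'
python3 - <<'E'
from h import *
ct=ctrl.camera("top");cs=ctrl.camera("side")
a=np.hstack([ct["pixels"][100:320,150:420],cs["pixels"][100:320,170:400]])
cv2.imwrite("pics/f.png",cv2.resize(a,None,fx=1.55,fy=1.55))
cv2.imwrite("pics/ft.png",ct["pixels"])
for n,h in((4,.127),(3,.107),(2,.087),(1,.067)):
    p=np.array(proj(ct,(*(np.array(COA[n])+[-.001,.0017]),h)))
    g=ct["pixels"].min(2).astype(int); x0,y0=(p-15).round().astype(int)
    m=cv2.morphologyEx((g[y0:y0+31,x0:x0+31]>126).astype(np.uint8),cv2.MORPH_OPEN,np.ones((3,3),np.uint8))
    nn,L,st,ce=cv2.connectedComponentsWithStats(m)
    k=L[15,15]; P=onz(ct,*(ce[k]+[x0,y0]),h)
    print(n,"cap",(ce[k]+[x0,y0]).round(1),"area",st[k,4],"err from coaster mm",((P[:2]-COA[n]-np.array([-.001,.0017]))*1000).round(1))
E
```

```text
t 26.28 grasp [ 0.5978 -0.1215  0.0371] shift [ 0.   -0.03  0.  ] turn [ 0.17  0.   -0.  ] w 0.0766 F [ 0.3 -0.1  0. ]
time_s: 27.45
ee_pos: [0.3968, -0.089, 0.2968]
eef_rot: [3.126, 0.001, 1.412]
force: [0.4, -0.5, -0.4]
grip_width: 0.0848
4 cap [217.2 173.2] area 370 err from coaster mm [-1.8  0.1]
3 cap [258.9 180.4] area 268 err from coaster mm [-1.   0.1]
2 cap [299.7 187.4] area 172 err from coaster mm [ 0.1 -1.1]
1 cap [338.6 194.1] area 105 err from coaster mm [ 0.9 -0. ]
```

View pics/f.png

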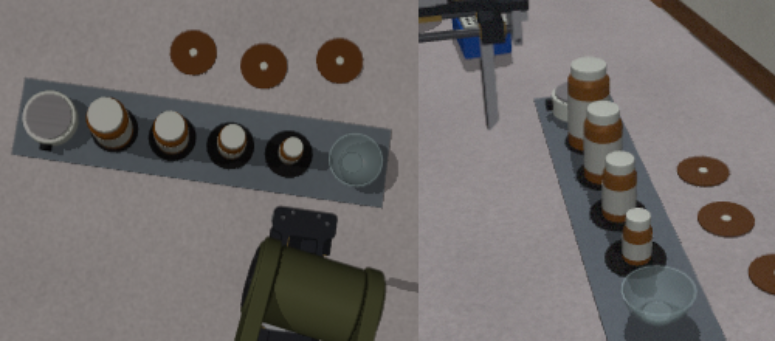

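The final picture shows all four bottles upright and in order from the stirrer, within 2 mm of the coaster centres. The dish is in place and the gripper is clear.

Run:
```python
from station import ctrl
print(ctrl.get_obs()["time_s"],ctrl.hand_in())
```

```text
the job is handed in; nothing more can be done
27.55 None
```

All four bottles are on the black coasters in order of height, tallest next to the stirrer and shortest next to the dish. I handed the job in at 27.55 s; it reports no verdict.

- **Placement:** in the last top view, the cap centres lay within about 2 mm of the coaster centres, against the 14 mm allowed. Both views showed all four bottles standing upright.
- **Setting down:** each bottle was lowered until the wrist felt contact, then released. The highest force I read was about 39 N (bottle 3, vector sum); the force passes through the held bottle, not the gripper's body.
- **Dish and look-alikes:** the dish looked unmoved, though I judged that by eye and did not measure it. I never went near the brown discs.
- **Disagreement:** the two cameras differed by about 2–4 mm on the coaster positions. I used their average, so the 2 mm figure carries a possible 2 mm error from calibration.
- **Refused move:** my first move command was refused because each row needs all its keys. The arm did not move.

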